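# Hold the model cockpit's instrument panel up to the inspection camera

### The arm

A 6-joint arm with a two-finger parallel gripper is mounted at the origin on the work surface. World frame = base frame: x ahead of the robot, y to its left, z up, the work surface at z = 0. Lengths are in mm, angles in degrees, forces in N, time in s.
With the tool pointing down it reaches from about 375 to 900 mm from the base axis. Payload 3.1 kg.
Tool frame: the origin (TCP) lies on the centre line of the jaws, within the pads' length; the fingertips stand 25 mm ahead of it and the grasp point (between the pads) lies 6 mm ahead of it (tip_reach is the distance from the TCP to the fingertips, in mm); z points along the fingers, y is the line along which they close (so a half turn about z gives the same grasp; the last joint's range is limited). The gripper opens to 87 mm and grips with 3 to 60 N. Pads are 19 mm wide; open, the fingers measure 117 mm over their backs; the gripper's body (75 mm by 190 mm) begins 51 mm behind the grasp point.
Start: joints at [-74.742, 30.224, 82.088, -0, 67.689, -10.227], TCP at [268.942, -564.152, 247.548] pointing down, gripper open.
Joint ranges: [-176.69, 176.69], [-43.24, 126.21], [12.49, 139.97], [-82, 262], [0, 151.66], [-163.58, 163.58]. Speed limits (degrees/s): [159.86, 159.86, 180, 180, 180, 180].

### API

Orientations are given as [roll, pitch, yaw] about the fixed x, y, z axes, in that order (R = Rz(yaw) Ry(pitch) Rx(roll)).
In Python, from cell import get_state, grab_frame, camera_params, hand_in, tip_reach gives the robot as it stands. The module is installed in compiled form; this text tells all that it offers.
- The arm moves only by the tool drive_tool, never from a script. Its argument "increments" is a list of rows, each an object of numbers: "dx", "dy", "dz": the shift along the world's x, y, z in m; "roll": the turn about the world's z in degrees; "hand": the finger opening in m, from 0 to 0.087. A call has 1 to 8 rows; each row is the pose to reach, as a shift and turn from the pose commanded when the call began; what a row does not reach only later rows make up. A row lasts 1/12 s, in which the tool goes at most 41.7 mm and 7.16 degrees, less where a joint would pass 70% of its speed; a pose out of reach is approached as far as the arm can. A call with a gripper value outside its range is refused whole. The fingers move at their own pace and stop on an object; the grip force is fixed at half the most. Time passes only in rows, so rows that repeat a pose let the fingers close. It gives the time, the measured TCP pose, the force, the opening and the grip force at its end, in the units of the state.
- get_state(): the state, without advancing time (a new reading comes with each control period).
- grab_frame(name): name is "scene" or "side" or "wrist"; returns the picture (400x640x3 uint8, blue, green, red); there is no depth.
- camera_params(name): a dict with "camera_matrix" (3x3 intrinsics, pixels), "R" (3x3) and "t" (3): a world point X has camera coordinates R X + t; the wrist camera has in their place "hand_eye" (4x4, takes a point from camera to tool coordinates, whose origin is the TCP and whose axes are the flange's). Camera axes: x right, y down, z forward; pixel columns grow to the right and rows downward; lengths in mm; the calibration is good to about 2 mm. A picture is of the moment at which its call begins: read the wrist's pose just before it. camera_params takes no time and is no camera call.
- hand_in(): hands the job in; it is judged then, once.
The state is a dict: "clock": time; "joint_positions": joint angles; "joint_velocities": joint speeds; "joint_efforts": joint torques, N m; "tcp_pos": TCP position; "ee_rot": TCP orientation; "contact_force": force on the tool from outside, world axes, zero at the start; "torque": the same for the moment, N m; "grip_width": finger opening in mm; "finger_force": force on a finger pad.
Only numpy, scipy, OpenCV 4.12 (cv2) and the standard library are available. Lean on these libraries where they do the work, as an engineer would, in place of code of your own. Each camera call takes 0.05 s, during which the arm holds its last target. There are 200 camera calls.

### The job

Lift the black instrument panel out of its slot in the model aeroplane's green cockpit and hold it up in the air for the inspection camera: middle of the panel on the camera's focus point (straight out along the line of sight, 170 mm from the front of the lens), dials squarely facing the lens - so leaning back as much as the camera looks down - and right way up, not rolled. Finish while still holding it there motionless, and do not let go. Leave the camera, the seat, the paint jars and everything else on the bench where they are.

Things in the scene. Friction and masses are not known exactly. Their poses are not given: they have to be found in the camera images.
- panel: Black plate 8 mm thick (x), 120 wide (y), 75 high (z), 60 to 125 g; straight lower edge, upper corners rounded (radius 30), middle 60 mm of the top straight. White-rimmed dials on the +x face. Origin: middle of the lower edge, mid-thickness; z up to the top edge. At the start it stands upright, loose in the cockpit slot (1 mm play), its upper 55 mm free, 60 mm free in front and behind for fingers.
- panel_center (a point): The middle of the panel plate: 37.5 mm above the panel's origin along its z, half-way through its thickness. Same axes as the panel.
- cockpit: Green cockpit floor 220 x 150 mm (x, y), top 30 mm above the table, fixed. Origin on the table under its centre. At x = -70 two cheeks across it (tops 50 mm above the table) form the slot that holds the panel, dials to +x. A control stick (top 65 mm above the table) at x = 0, the loose seat at about x = +65 (top 104 mm above the table).
- focus (a point): The camera's focus point, an empty point 190 mm above the table, over the black cross on the white foot of the rig, 170 mm in front of the lens. x points along the line of sight to the lens (away from the robot, and up by the camera's tilt), y is level, z is up in the picture. The well presented panel has its centre here and its axes along these.
- lens (a point): Middle of the lens front (black tube, 42 mm diameter, white light ring), 170 mm from the focus point along its x; same axes. Behind it the grey camera body, 62 mm wide, 52 high, on a steel arc track and a column 282 mm from the cross. The rig is fixed; its white foot is 90 mm wide and 4 mm thick.
- camera_tilt (a joint): Angle by which the camera looks down, rad: 0 level, up to 0.6 looking down steeply; it pivots about the focus point on its arc track and stays, stiffly, where it is. Not to be changed.
- seat: Bucket seat, green and blue, 55 x 64 x 74 mm, loose on the cockpit floor, its back to the cockpit's +x. Origin at the middle of its underside. Leave it.
- jar_green: Green paint jar, 36 mm diameter, 45 mm high, origin at the middle of its underside. Leave it.
- jar_red: Red paint jar, same size and origin. Leave it.
- jar_yellow: Yellow paint jar, same size and origin. Leave it.
- spinner: Red propeller spinner, a cone 60 mm in diameter and 54 mm high, origin at the middle of its underside. Leave it.
- tyre: Black rubber tyre lying flat, 64 mm diameter, 22 mm high, origin at the middle of its underside. Leave it.
- sanding_block: Cork sanding block 90 x 45 x 25 mm, origin at the middle of its underside. Leave it.
- brush: Paint brush 170 mm long lying along its x, origin at the middle of its underside. Leave it.
- rig: Foot and column of the camera rig, fixed to the bench. Origin on the table straight below the focus point, at the black cross; its x axis runs level from the cross towards the column. Touching it does no work.
Mind the look-alikes: they are no part of the job. There is more than one size of the panel; the job needs the larger. There is more than one size of the seat; the one meant has the size given above.

How it is judged (in metres and radians):
On the way:
1. the panel is lifted clear of the cockpit slot in the gripper (contact force between the fingers and panel above 0.5 N and z of panel in the frame of cockpit above 0.06 m and contact force between panel and cockpit below 0.1 N), for 0.2 s.
At the end, for the whole second after the job is handed in: The panel is in the fingers, in the air and still: centre within 20 mm of the focus point (and over 165 mm above the table), dials towards the lens, square to the line of sight within 10 degrees, top up and rolled by less than 10 degrees, touching neither cockpit, seat nor rig (contact force between the fingers and panel above 0.5 N and distance between panel_center and focus below 0.02 m and angle between the x axis of panel and the x axis of focus, either way round below 0.17 rad and angle between the y axis of panel and the y axis of focus, either way round below 0.17 rad and x of lens in the frame of panel above 0.1 m and angle between panel's own z axis and vertical below 1 rad and height (world z) of panel_center above 0.165 m and contact force between panel and cockpit below 0.1 N and contact force between panel and rig below 0.1 N and contact force between panel and seat below 0.1 N and linear speed of panel below 0.02 m/s and angular speed of panel below 0.15 rad/s); the arm keeps its last pose, push and grip.
It fails at once if the seat is shifted more than 20 mm or tipped over (distance of seat from where it was at the start of the episode above 0.02 m or angle between seat's own z axis and vertical above 0.5 rad).
It fails at once if a paint jar is shifted more than 20 mm or knocked over (distance of any of jar_green, jar_red, jar_yellow from where it was at the start of the episode above 0.02 m or angle between any of jar_green, jar_red, jar_yellow's own z axis and vertical above 0.5 rad).
It fails at once if the spinner, tyre or sanding block (20 mm) or the brush (30 mm) is shifted or tipped (distance of any of spinner, tyre, sanding_block from where it was at the start of the episode above 0.02 m or angle between any of spinner, tyre, sanding_block's own z axis and vertical above 0.5 rad or distance of brush from where it was at the start of the episode above 0.03 m).
It fails at once if the camera is pushed out of its setting (lens moved more than 10 mm) (distance of lens from where it was at the start of the episode above 0.01 m).
It also fails if it takes over 40 s, if anything falls off the work surface, if the arm or the gripper's body presses on something with over 40 N, if the wrist force passes 120 N, or if a joint passes its speed limit or range.

## Working session

There is one attempt and no reset: what is moved stays moved. The work goes in short steps, Python scripts to look and compute and a tool call to move; the robot and the scene stay as the last step left them, time stands still between calls to the robot, and variables do not carry over. Pictures are saved under pics/ and viewed, at most 10 in all, crops included, and the job is handed in when it is done.

Besides the shell and the picture viewer there is one more tool, called as a command line: name --argument value ..., lists and objects as JSON in quotes. drive_tool: Moves the arm, as the interface text tells. Its arguments: {"type":"object","properties":{"increments":{"type":"array","items":{"type":"object","properties":{"dx":{"type":"number"},"dy":{"type":"number"},"dz":{"type":"number"},"roll":{"type":"number"},"hand":{"type":"number"}}}}},"required":["increments"]}

```bash
mkdir -p pics; ls; python3 - <<'E'
from cell import *
import cv2,numpy as np
s=get_state();print(s['tcp_pos'],s['ee_rot'],s['clock'],s['contact_force'],tip_reach if not callable(tip_reach) else tip_reach())
for n in("scene","side"):
    f=grab_frame(n);cv2.imwrite(f"pics/{n}0.png",f)
    p=camera_params(n);print(n,p['camera_matrix'],(-np.array(p['R']).T@p['t']),np.array(p['R']).tolist())
E
```

```text
pics
[ 268.7806247  -563.49972418  246.56101842] [-1.79877661e+02 -2.28160845e-02  2.54874679e+01] 0.0 [ 0.28134674 -0.79599127  0.06649056] 25.0
scene [[396.21429443   0.         325.43053001]
 [  0.         396.21429443 201.13793273]
 [  0.           0.           1.        ]] [1613.60039446  187.58941966  832.08999548] [[-0.17103742229600405, 0.9851875457464562, -0.0123166505354873], [0.554672831885729, 0.08594945817266471, -0.8276175083984699], [-0.8142998524758583, -0.14838527671538138, -0.5611573397113288]]
side [[370.30554698   0.         313.53650713]
 [  0.         370.30554698 201.45836683]
 [  0.           0.           1.        ]] [365.32689009 864.09108771 947.083922  ] [[-0.9707688360252523, -0.240003734466781, 0.0024646387515105477], [-0.16255955643793357, 0.6498978942888085, -0.7424332411804275], [0.17658498694078953, -0.7211317039494044, -0.6699155229923768]]
```

View pics/scene0.png

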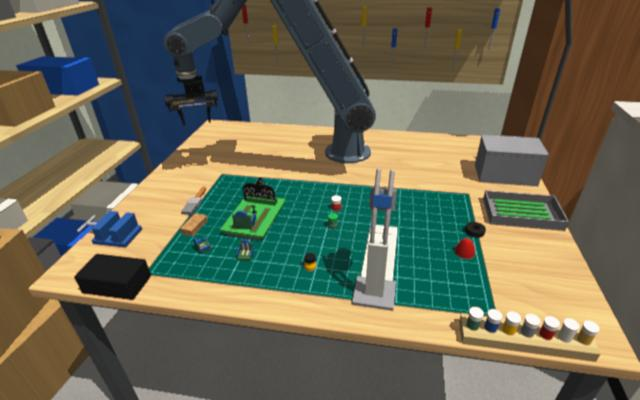

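View pics/side0.png

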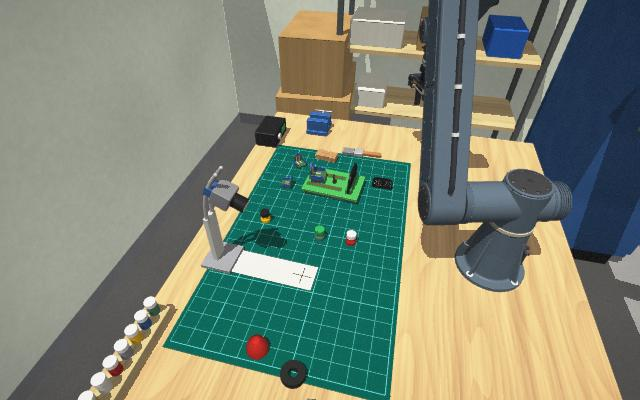

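Candidates for the panel: the upright black plate with dials in the green cockpit, side (352,178) / scene (259,190), and the smaller plate lying flat, side (383,183). The upright one in the slot is the target. Seats: the one in the cockpit at side (317,174), with small look-alikes at (287,182) and (300,160). I'll check in close crops.

```bash
python3 - <<'E'
import cv2,numpy as np
s=cv2.imread('pics/side0.png');c=cv2.imread('pics/scene0.png')
cr=lambda im,x,y,w,h,k:cv2.resize(im[y:y+h,x:x+w],None,fx=k,fy=k,interpolation=cv2.INTER_CUBIC)
cv2.imwrite('pics/c1.png',np.vstack([cr(s,270,140,130,65,6),cr(s,195,160,130,35,6)[:0]]))
cv2.imwrite('pics/c2.png',cr(s,195,160,130,135,4.4))
E
```

```text
(no output)
```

View pics/c1.png

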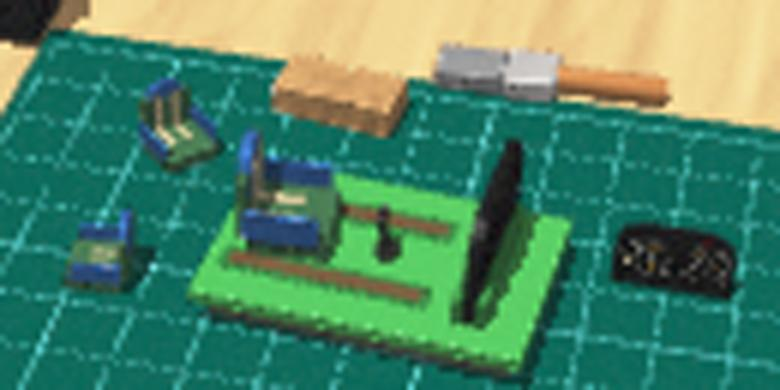

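View pics/c2.png

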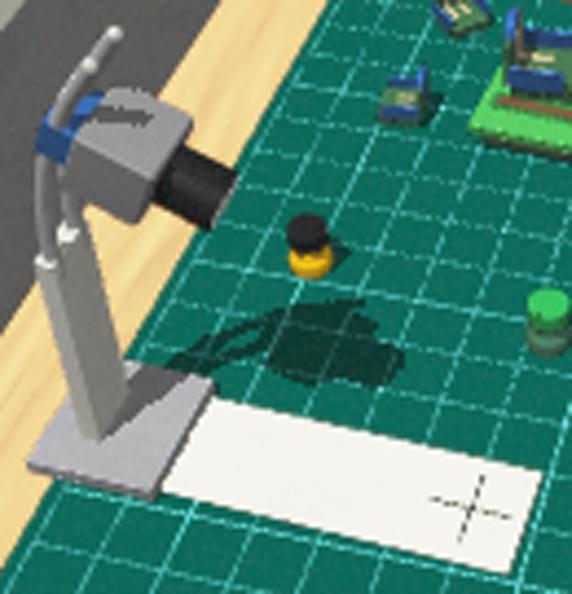

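```bash
cat > h.py <<'E'
import numpy as np
from cell import *
P={n:camera_params(n) for n in("scene","side")}
def ray(n,u,v):
    p=P[n];R=np.array(p['R']);o=-R.T@np.array(p['t']);d=R.T@np.linalg.inv(p['camera_matrix'])@[u,v,1];return o,d
def at(n,u,v,z):
    o,d=ray(n,u,v);return o+d*(z-o[2])/d[2]
def proj(n,X):
    p=P[n];q=np.array(p['camera_matrix'])@(np.array(p['R'])@X+p['t']);return q[:2]/q[2]
E
python3 - <<'E'
from h import *
f=lambda x,y,z:at('side',195+x/4.4,160+y/4.4,z)
g=lambda x,y,z:at('side',270+x/6,140+y/6,z)
np.set_printoptions(precision=1,suppress=True)
C=f(472,508,4);print('cross',C)
for a in[(543,472),(510,573),(165,490),(210,398)]:print(f(*a,4))
d=f(510,573,4)-f(165,490,4);d2=f(543,472,4)-f(210,398,4);print('yaw',np.degrees(np.arctan2(-d[1],-d[0])),np.degrees(np.arctan2(-d2[1],-d2[0])))
yaw=np.arctan2(-(d+d2)[1],-(d+d2)[0])
for t in np.arange(0,36,4):
    a=np.radians(t);L=np.r_[C[:2],190]+170*np.r_[np.cos(a)*np.cos(yaw),np.cos(a)*np.sin(yaw),np.sin(a)];q=proj('side',L);print(t,L,(q-[195,160])*4.4,proj('scene',L))
print('cockpit',g(570,218,30),g(525,362,30),g(192,290,30),g(340,172,30))
print('panel top',g(513,142,105),g(513,142,95),'bottom near',g(467,318,50))
E
```

```text
cross [565.4 191.1   4. ]
[524.  148.1   4. ]
[526.1 237.2   4. ]
[782.2 228.9   4. ]
[783.4 141.1   4. ]
yaw -1.8419348217430973 -1.5402542236661598
0 [735.3 186.1 190. ] [217.1 276.5] [383.1 217.4]
4 [734.9 186.1 201.9] [215.4 263.7] [383.4 213.8]
8 [733.7 186.1 213.7] [214.9 251.1] [383.8 209.9]
12 [731.6 186.2 225.3] [215.7 238.6] [384.2 205.9]
16 [728.8 186.3 236.9] [217.6 226.3] [384.6 201.8]
20 [725.1 186.4 248.1] [220.9 214.4] [385.  197.5]
24 [720.7 186.5 259.1] [225.3 202.8] [385.4 193.1]
28 [715.5 186.7 269.8] [231.1 191.6] [385.8 188.7]
32 [709.5 186.9 280.1] [238.1 181. ] [386.3 184.2]
cockpit [ 443.4 -318.7   30. ] [ 450.3 -168.7   30. ] [ 668.2 -185.5   30. ] [ 603. -331.   30.]
panel top [ 483.3 -291.1  105. ] [ 484.7 -304.8   95. ] bottom near [ 489.6 -178.    50. ]
```

drive_tool --increments '[{"dx": 0.2, "dy": 0.29, "dz": 0.3}, {"dx": 0.2, "dy": 0.29, "dz": 0.3}, {"dx": 0.2, "dy": 0.29, "dz": 0.3}, {"dx": 0.2, "dy": 0.29, "dz": 0.3}, {"dx": 0.2, "dy": 0.29, "dz": 0.3}, {"dx": 0.2, "dy": 0.29, "dz": 0.3}, {"dx": 0.2, "dy": 0.29, "dz": 0.3}, {"dx": 0.2, "dy": 0.29, "dz": 0.3}]'

```text
schema error: expected keys dx, dy, dz, roll, hand
```

drive_tool --increments '[{"dz": 0.5}, {"dz": 0.5}, {"dz": 0.5}, {"dz": 0.5}, {"dz": 0.5}, {"dz": 0.5}, {"dz": 0.5}, {"dz": 0.5}]'

```text
schema error: expected keys dx, dy, dz, roll, hand
```

```bash
python3 -c "
from cell import *
s=get_state();print(s['tcp_pos'],s['ee_rot'],s['joint_positions'],s['clock'])"
```

```text
[ 268.77433203 -563.57333319  246.66189772] [-1.79889077e+02 -1.79964316e-02  2.54844424e+01] [-7.47423164e+01  3.02738740e+01  8.21499494e+01 -2.14373765e-03
  6.76885325e+01 -1.02259604e+01] 0.1
```

drive_tool --increments '[{"dx": 0.2, "dy": 0.3, "dz": 0.35, "roll": 60, "hand": 0.087}, {"dx": 0.2, "dy": 0.3, "dz": 0.35, "roll": 60, "hand": 0.087}, {"dx": 0.2, "dy": 0.3, "dz": 0.35, "roll": 60, "hand": 0.087}, {"dx": 0.2, "dy": 0.3, "dz": 0.35, "roll": 60, "hand": 0.087}, {"dx": 0.2, "dy": 0.3, "dz": 0.35, "roll": 60, "hand": 0.087}, {"dx": 0.2, "dy": 0.3, "dz": 0.35, "roll": 60, "hand": 0.087}, {"dx": 0.2, "dy": 0.3, "dz": 0.35, "roll": 60, "hand": 0.087}, {"dx": 0.2, "dy": 0.3, "dz": 0.35, "roll": 60, "hand": 0.087}]'

```text
clock: 0.77
tcp_pos: [401.9, -363.4, 480.7]
ee_rot: [-180.0, -0.0, 83.1]
contact_force: [0.8, -0.4, -0.6]
grip_width: 86.7
finger_force: 0.0
```

drive_tool --increments '[{"dx": 0, "dy": 0, "dz": 0.5, "roll": 0, "hand": 0.087}, {"dx": 0, "dy": 0, "dz": 0.5, "roll": 0, "hand": 0.087}, {"dx": 0, "dy": 0, "dz": 0.5, "roll": 0, "hand": 0.087}, {"dx": 0, "dy": 0, "dz": 0.5, "roll": 0, "hand": 0.087}, {"dx": 0, "dy": 0, "dz": 0.5, "roll": 0, "hand": 0.087}, {"dx": 0, "dy": 0, "dz": 0.5, "roll": 0, "hand": 0.087}, {"dx": 0, "dy": 0, "dz": 0.5, "roll": 0, "hand": 0.087}, {"dx": 0, "dy": 0, "dz": 0.5, "roll": 0, "hand": 0.087}]'

```text
clock: 1.43
tcp_pos: [397.4, -361.0, 805.1]
ee_rot: [179.8, 0.1, 82.8]
contact_force: [36.7, -27.5, 112.1]
grip_width: 87.1
finger_force: 0.0
```

```bash
python3 -c "
from cell import *
s=get_state();print(s['tcp_pos'],s['ee_rot'],s['joint_positions'],s['clock'])"
```

```text
[ 397.35467629 -361.04781432  805.06421301] [1.79815473e+02 1.12159176e-01 8.27931507e+01] [-5.42222679e+01  2.11653194e+01  1.24574727e+01  1.05109207e-01
  1.46169304e+02 -4.69281802e+01] 1.4333
```

drive_tool --increments '[{"dx": 0.0, "dy": 0, "dz": -0.02, "roll": 0, "hand": 0.087}, {"dx": 0.02, "dy": 0.02, "dz": -0.05, "roll": 0, "hand": 0.087}, {"dx": 0.088, "dy": 0.114, "dz": -0.5, "roll": 2.5, "hand": 0.087}, {"dx": 0.088, "dy": 0.114, "dz": -0.5, "roll": 2.5, "hand": 0.087}, {"dx": 0.088, "dy": 0.114, "dz": -0.5, "roll": 2.5, "hand": 0.087}, {"dx": 0.088, "dy": 0.114, "dz": -0.5, "roll": 2.5, "hand": 0.087}, {"dx": 0.088, "dy": 0.114, "dz": -0.5, "roll": 2.5, "hand": 0.087}, {"dx": 0.088, "dy": 0.114, "dz": -0.5, "roll": 2.5, "hand": 0.087}]'

```text
clock: 2.1
tcp_pos: [454.2, -290.1, 509.9]
ee_rot: [179.8, 0.1, 85.3]
contact_force: [0.4, -0.9, 0.3]
grip_width: 87.0
finger_force: 0.0
```

drive_tool --increments '[{"dx": 0.032, "dy": 0.043, "dz": -0.24, "roll": 0, "hand": 0.087}, {"dx": 0.032, "dy": 0.043, "dz": -0.24, "roll": 0, "hand": 0.087}, {"dx": 0.032, "dy": 0.043, "dz": -0.24, "roll": 0, "hand": 0.087}, {"dx": 0.032, "dy": 0.043, "dz": -0.24, "roll": 0, "hand": 0.087}, {"dx": 0.032, "dy": 0.043, "dz": -0.24, "roll": 0, "hand": 0.087}, {"dx": 0.032, "dy": 0.043, "dz": -0.24, "roll": 0, "hand": 0.087}, {"dx": 0.032, "dy": 0.043, "dz": -0.24, "roll": 0, "hand": 0.087}, {"dx": 0.032, "dy": 0.043, "dz": -0.24, "roll": 0, "hand": 0.087}]'

```text
clock: 2.77
tcp_pos: [485.6, -247.4, 270.6]
ee_rot: [-179.9, -0.0, 85.3]
contact_force: [-0.2, -0.8, -0.3]
grip_width: 86.9
finger_force: 0.0
```

```bash
python3 - <<'E'
from cell import *
import cv2,numpy as np,json
s=get_state();print(s['tcp_pos'],s['ee_rot'],s['clock'])
p=camera_params('wrist');print(np.array(p['camera_matrix']),np.array(p['hand_eye']))
cv2.imwrite('pics/w1.png',grab_frame('wrist'))
json.dump([list(map(float,s['tcp_pos'])),list(map(float,s['ee_rot']))],open('w1.json','w'))
E
```

```text
[ 485.63478879 -247.39057114  270.61995892] [-1.79921451e+02 -2.75451046e-02  8.53328553e+01] 2.7667
[[278.14359327   0.         318.47080176]
 [  0.         278.14359327 201.47752381]
 [  0.           0.           1.        ]] [[-3.98574259e-04 -9.69238390e-01 -2.46123515e-01  6.76771855e+01]
 [ 9.99999817e-01 -4.98445065e-04  3.43477570e-04  1.00817757e+00]
 [-4.55590699e-04 -2.46123333e-01  9.69238411e-01 -1.37188880e+02]
 [ 0.00000000e+00  0.00000000e+00  0.00000000e+00  1.00000000e+00]]
```

View pics/w1.png

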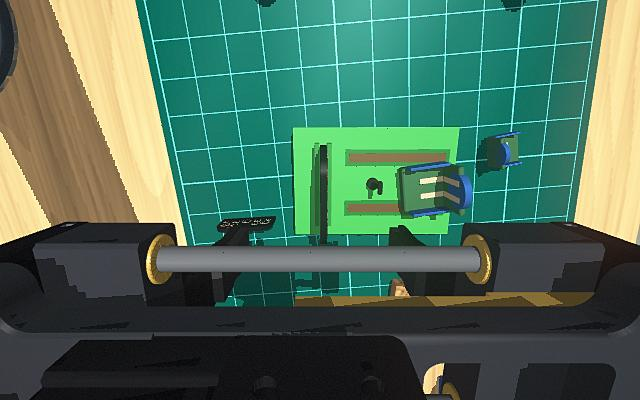

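The wrist view shows the large panel on edge at column ~323 (rows 145–243), fingers astride it, with the stick at (373,185) and seat at (432,190).

```bash
cat >> h.py <<'E'
from scipy.spatial.transform import Rotation as Ro
W=camera_params('wrist')
def wat(u,v,z,tcp,rot):
    H=np.array(W['hand_eye']);R=Ro.from_euler('xyz',rot,degrees=True).as_matrix()
    o=R@H[:3,3]+tcp;d=R@H[:3,:3]@np.linalg.inv(W['camera_matrix'])@[u,v,1];return o+d*(z-o[2])/d[2]
E
python3 - <<'E'
from h import *
import json,cv2
np.set_printoptions(precision=1,suppress=True)
T=json.load(open('w1.json'))
print('slab',[wat(u,v,105,*T) for u,v in[(319.5,175),(327.5,175),(320,230),(328,230),(323,145)]])
print('floor',[wat(u,v,30,*T) for u,v in[(293,127),(459,128),(293,234),(448,234)]])
im=cv2.imread('pics/w1.png');cv2.imwrite('pics/w1c.png',cv2.resize(im[120:250,285:395],None,fx=4.5,fy=4.5,interpolation=cv2.INTER_CUBIC))
E
```

```text
slab [array([ 489.4, -226.8,  105. ]), array([ 498.1, -227.5,  105. ]), array([ 484.8, -290.5,  105. ]), array([ 494. , -291.3,  105. ]), array([ 495.7, -194.9,  105. ])]
floor [array([ 459.1, -172.3,   30. ]), array([ 676.2, -191.4,   30. ]), array([ 443.5, -320.8,   30. ]), array([ 666.5, -339. ,   30. ])]
```

View pics/w1c.png

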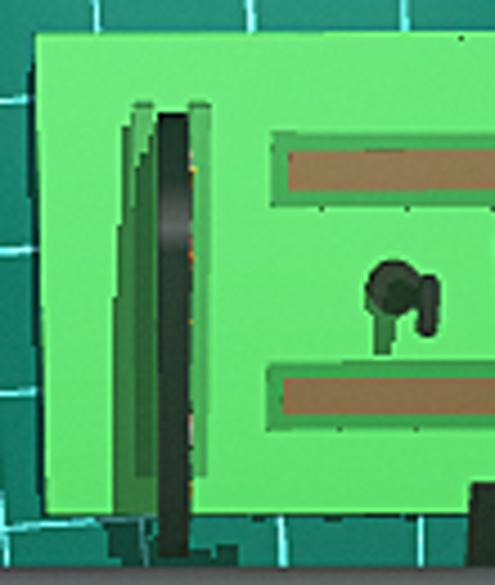

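drive_tool --increments '[{"dx": 0.005, "dy": -0.002, "dz": -0.04, "roll": 0, "hand": 0.087}, {"dx": 0.005, "dy": -0.002, "dz": -0.08, "roll": 0, "hand": 0.087}, {"dx": 0.005, "dy": -0.002, "dz": -0.115, "roll": 0, "hand": 0.087}, {"dx": 0.005, "dy": -0.002, "dz": -0.135, "roll": 0, "hand": 0.087}, {"dx": 0.005, "dy": -0.002, "dz": -0.143, "roll": 0, "hand": 0.087}, {"dx": 0.005, "dy": -0.002, "dz": -0.143, "roll": 0, "hand": 0.03}, {"dx": 0.005, "dy": -0.002, "dz": -0.143, "roll": 0, "hand": 0.03}, {"dx": 0.005, "dy": -0.002, "dz": -0.143, "roll": 0, "hand": 0.03}]'

```text
clock: 3.48
tcp_pos: [493.2, -251.8, 131.8]
ee_rot: [179.5, 0.3, 85.3]
contact_force: [0.7, -0.9, 0.4]
grip_width: 74.1
finger_force: 0.0
```

drive_tool --increments '[{"dx": 0, "dy": 0, "dz": 0, "roll": 0, "hand": 0.02}, {"dx": 0, "dy": 0, "dz": 0, "roll": 0, "hand": 0.012}, {"dx": 0, "dy": 0, "dz": 0, "roll": 0, "hand": 0.0}, {"dx": 0, "dy": 0, "dz": 0, "roll": 0, "hand": 0.0}, {"dx": 0, "dy": 0, "dz": 0, "roll": 0, "hand": 0.0}, {"dx": 0, "dy": 0, "dz": 0, "roll": 0, "hand": 0.0}]'

```text
clock: 3.98
tcp_pos: [491.5, -250.2, 129.2]
ee_rot: [179.8, 0.1, 85.3]
contact_force: [-1.2, -0.7, -0.3]
grip_width: 34.9
finger_force: 0.0
```

drive_tool --increments '[{"dx": 0, "dy": 0, "dz": 0, "roll": 0, "hand": 0.0}, {"dx": 0, "dy": 0, "dz": 0, "roll": 0, "hand": 0.0}, {"dx": 0, "dy": 0, "dz": 0, "roll": 0, "hand": 0.0}, {"dx": 0, "dy": 0, "dz": 0, "roll": 0, "hand": 0.0}, {"dx": 0, "dy": 0, "dz": 0, "roll": 0, "hand": 0.0}, {"dx": 0, "dy": 0, "dz": 0, "roll": 0, "hand": 0.0}]'

```text
clock: 4.48
tcp_pos: [491.5, -250.2, 129.1]
ee_rot: [179.8, 0.1, 85.3]
contact_force: [0.1, 0.3, -0.3]
grip_width: 5.6
finger_force: 30.0
```

drive_tool --increments '[{"dx": 0, "dy": 0, "dz": 0, "roll": 0, "hand": 0.02}, {"dx": 0, "dy": 0, "dz": 0, "roll": 0, "hand": 0.02}, {"dx": 0, "dy": 0, "dz": -0.003, "roll": 0, "hand": 0.02}, {"dx": 0, "dy": 0, "dz": -0.003, "roll": 0, "hand": 0.02}, {"dx": 0, "dy": 0, "dz": -0.003, "roll": 0, "hand": 0}, {"dx": 0, "dy": 0, "dz": -0.003, "roll": 0, "hand": 0.0}, {"dx": 0, "dy": 0, "dz": -0.003, "roll": 0, "hand": 0.0}, {"dx": 0, "dy": 0, "dz": -0.003, "roll": 0, "hand": 0.0}]'

```text
clock: 5.15
tcp_pos: [491.5, -250.2, 126.1]
ee_rot: [179.8, 0.1, 85.3]
contact_force: [-0.4, -0.3, 0.1]
grip_width: 7.2
finger_force: 30.0
```

```bash
python3 - <<'E'
from cell import *
import cv2,numpy as np
s=get_state();print(s['tcp_pos'],s['grip_width'],s['finger_force'],s['contact_force'])
f=grab_frame('side');cv2.imwrite('pics/s2.png',cv2.resize(f[130:210,310:400],None,fx=6,fy=6,interpolation=cv2.INTER_CUBIC))
E
```

```text
[ 491.50588472 -250.24686815  126.10459569] 7.195520008873376 29.991086404770613 [-0.39514588 -0.29377683  0.12836104]
```

View pics/s2.png

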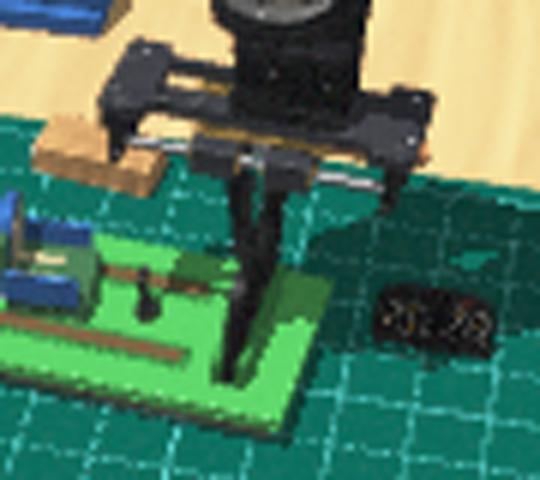

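drive_tool --increments '[{"dx": 0, "dy": 0, "dz": 0.006, "roll": 0, "hand": 0}, {"dx": 0, "dy": 0, "dz": 0.014, "roll": 0, "hand": 0}, {"dx": 0, "dy": 0, "dz": 0.022, "roll": 0, "hand": 0}, {"dx": 0, "dy": 0, "dz": 0.03, "roll": 0, "hand": 0}, {"dx": 0, "dy": 0, "dz": 0.038, "roll": 0, "hand": 0}, {"dx": 0, "dy": 0, "dz": 0.042, "roll": 0, "hand": 0}, {"dx": 0, "dy": 0, "dz": 0.042, "roll": 0, "hand": 0}, {"dx": 0, "dy": 0, "dz": 0.042, "roll": 0, "hand": 0}]'

```text
clock: 5.87
tcp_pos: [491.6, -250.3, 168.6]
ee_rot: [179.8, 0.2, 85.3]
contact_force: [0.4, -0.1, -1.2]
grip_width: 7.2
finger_force: 30.0
```

drive_tool --increments '[{"dx": 0, "dy": 0, "dz": 0, "roll": 0, "hand": 0}, {"dx": 0.008, "dy": -0.001, "dz": 0, "roll": 0, "hand": 0}, {"dx": 0.016, "dy": -0.001, "dz": 0, "roll": 0, "hand": 0}, {"dx": 0.022, "dy": -0.002, "dz": 0, "roll": 0, "hand": 0}, {"dx": 0.022, "dy": -0.002, "dz": 0, "roll": 0, "hand": 0}]'

```text
clock: 6.28
tcp_pos: [515.6, -252.9, 168.1]
ee_rot: [179.7, 0.2, 85.3]
contact_force: [0.7, -0.7, -1.5]
grip_width: 7.3
finger_force: 30.0
```

```bash
python3 - <<'E'
from cell import *
import cv2,numpy as np
s=get_state();print(s['tcp_pos'],s['grip_width'],s['finger_force'],s['contact_force'])
f=grab_frame('side');a=cv2.resize(f[130:210,310:400],None,fx=4,fy=4,interpolation=cv2.INTER_CUBIC)
f=grab_frame('wrist');cv2.imwrite('pics/s3.png',np.hstack([a,cv2.resize(f[80:240,230:430],(400,320))]))
E
```

```text
[ 515.58874591 -252.91752369  168.05721507] 7.281877894252948 29.990099798887968 [ 0.73995991 -0.7334583  -1.52689023]
```

View pics/s3.png

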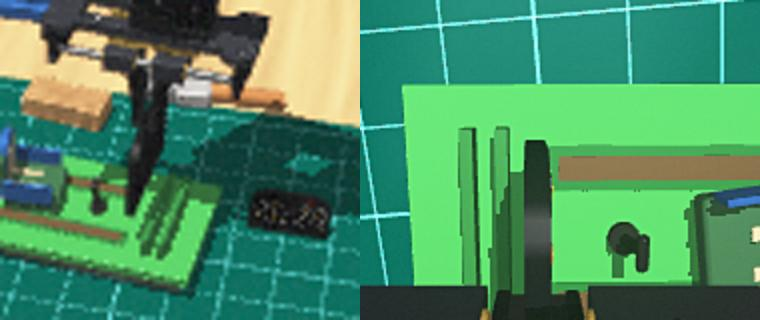

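drive_tool --increments '[{"dx": 0, "dy": 0, "dz": -0.012, "roll": 0, "hand": 0}, {"dx": 0, "dy": 0, "dz": -0.024, "roll": 0, "hand": 0}, {"dx": 0, "dy": 0, "dz": -0.033, "roll": 0, "hand": 0}, {"dx": 0, "dy": 0, "dz": -0.035, "roll": 0, "hand": 0}, {"dx": 0, "dy": 0, "dz": -0.035, "roll": 0, "hand": 0}, {"dx": -0.004, "dy": 0, "dz": -0.035, "roll": 0, "hand": 0}, {"dx": -0.008, "dy": 0, "dz": -0.035, "roll": 0, "hand": 0}, {"dx": -0.012, "dy": 0.001, "dz": -0.035, "roll": 0, "hand": 0}]'

```text
clock: 7.05
tcp_pos: [502.1, -252.0, 133.9]
ee_rot: [179.7, 0.2, 85.3]
contact_force: [2.4, -0.0, -1.9]
grip_width: 6.9
finger_force: 30.8
```

drive_tool --increments '[{"dx": -0.003, "dy": 0, "dz": 0, "roll": 0, "hand": 0}, {"dx": -0.006, "dy": 0, "dz": 0, "roll": 0, "hand": 0}, {"dx": -0.009, "dy": 0.001, "dz": 0, "roll": 0, "hand": 0}, {"dx": -0.012, "dy": 0.001, "dz": 0, "roll": 0, "hand": 0}, {"dx": -0.012, "dy": 0.001, "dz": 0, "roll": 0, "hand": 0}]'

```text
clock: 7.47
tcp_pos: [489.2, -250.4, 133.5]
ee_rot: [179.8, 0.2, 85.3]
contact_force: [1.6, -0.7, 0.6]
grip_width: 6.9
finger_force: 31.7
```

drive_tool --increments '[{"dx": -0.003, "dy": 0, "dz": 0, "roll": 0, "hand": 0}, {"dx": -0.006, "dy": 0, "dz": 0, "roll": 0, "hand": 0}, {"dx": -0.009, "dy": 0.001, "dz": 0, "roll": 0, "hand": 0}, {"dx": -0.012, "dy": 0.001, "dz": 0, "roll": 0, "hand": 0}, {"dx": -0.012, "dy": 0.001, "dz": 0, "roll": 0, "hand": 0}]'

```text
clock: 7.88
tcp_pos: [475.5, -248.2, 132.8]
ee_rot: [-179.9, 0.0, 85.3]
contact_force: [0.0, 0.8, -0.3]
grip_width: 2.2
finger_force: 0.0
```

```bash
python3 - <<'E'
from cell import *
import cv2,numpy as np
s=get_state();print(s['tcp_pos'],s['grip_width'],s['finger_force'],s['contact_force'])
f=grab_frame('side');a=cv2.resize(f[130:210,310:400],None,fx=4,fy=4,interpolation=cv2.INTER_CUBIC)
f=grab_frame('wrist');cv2.imwrite('pics/s4.png',np.hstack([a,cv2.resize(f[80:240,230:430],(400,320))]))
E
```

```text
[ 475.45320762 -248.22691608  132.76517818] 2.1677092182108555 0.0 [ 0.03884952  0.81760719 -0.25194279]
```

View pics/s4.png

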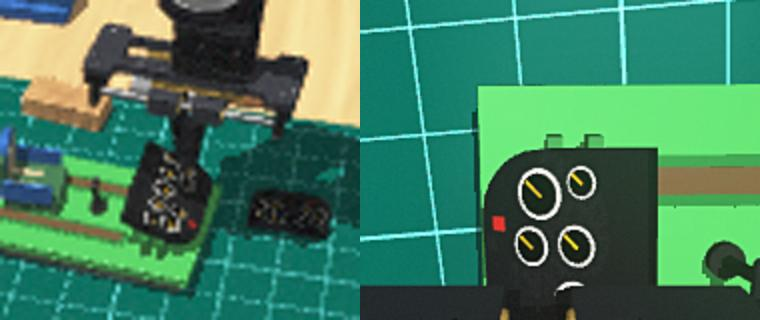

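The panel slipped out of the shallow pinch and now lies back on the cheeks, dials up (wrist view: top edge at column ~292, bottom edge ~378, +y side at row ~154). I'll work out its pose and recover.

```bash
python3 - <<'E'
from h import *
np.set_printoptions(precision=1,suppress=True)
T=([475.45,-248.23,132.77],[-179.9,0,85.3])
for z in(40,50,58,66):
    b=wat(378.5,200,z,*T);t=wat(292.5,200,z,*T);print(z,'bot',b,'top',t,np.linalg.norm(b-t),'corner',wat(378.5,154.5,z,*T),'cheek ends',wat(307,147.5,50,*T),wat(327,147.5,50,*T))
E
```

```text
40 bot [ 528.2 -242.    40. ] top [ 455.2 -235.9   40. ] 73.24675361015163 corner [ 529.3 -203.6   40. ] cheek ends [ 472.  -192.6   50. ] [ 487.5 -193.9   50. ]
50 bot [ 526.2 -239.3   50. ] top [ 456.4 -233.5   50. ] 70.06150405677731 corner [ 527.3 -202.6   50. ] cheek ends [ 472.  -192.6   50. ] [ 487.5 -193.9   50. ]
58 bot [ 524.6 -237.2   58. ] top [ 457.3 -231.6   58. ] 67.51330441407791 corner [ 525.6 -201.8   58. ] cheek ends [ 472.  -192.6   50. ] [ 487.5 -193.9   50. ]
66 bot [ 523. -235.   66.] top [ 458.2 -229.7   66. ] 64.96510477137852 corner [ 524. -201.   66.] cheek ends [ 472.  -192.6   50. ] [ 487.5 -193.9   50. ]
```

```bash
cat >> h.py <<'E'
def tri(us,uw,T,n='side'):
    o1,d1=ray(n,*us);a=wat(*uw,0,*T);b=wat(*uw,100,*T);d2=(b-a)/np.linalg.norm(b-a);d1=d1/np.linalg.norm(d1)
    A=np.c_[d1,-d2];k=np.linalg.lstsq(A,a-o1,rcond=None)[0];p,q=o1+k[0]*d1,a+k[1]*d2;return (p+q)/2,np.linalg.norm(p-q)
E
python3 - <<'E'
from h import *
np.set_printoptions(precision=1,suppress=True)
T=([475.45,-248.23,132.77],[-179.9,0,85.3])
S=lambda x,y:(310+x/4,130+y/4)
Wp=lambda x,y:((x-360)/2+230,y/2+80)
print('bottom+y',tri(S(122,222),Wp(657,148),T))
print('red',tri(S(193,225),Wp(499,223),T))
print('dial big',tri(S(173,208),Wp(540,195),T),tri(S(160,212),Wp(581,183),T))
# side view unknown: bottom -y corner at several z
for z in(40,50,60,70,80):print(z,at('side',*S(150,143),z),at('side',*S(122,222),z))
E
```

```text
bottom+y (array([ 523.6, -201. ,   61.3]), np.float64(2.7735527313378525))
red (array([ 460.4, -227.9,   48. ]), np.float64(4.471055214084821))
dial big (array([ 478.7, -212.7,   77.4]), np.float64(3.4387682874274415)) (array([ 491.9, -210.4,   72.4]), np.float64(6.807741122359549))
40 [ 521.9 -358.    40. ] [ 525.9 -226.3   40. ]
50 [ 520.2 -344.5   50. ] [ 524.1 -214.3   50. ]
60 [ 518.4 -331.1   60. ] [ 522.4 -202.3   60. ]
70 [ 516.7 -317.6   70. ] [ 520.6 -190.2   70. ]
80 [ 515.  -304.1   80. ] [ 518.8 -178.2   80. ]
```

The panel lies roughly flat on the cheeks. I'll straddle it, push it forward until its bottom edge drops to the floor in front of the cheek, then squeeze it upright between the fingers.

drive_tool --increments '[{"dx": 0.008, "dy": -0.014, "dz": 0.01, "roll": 0, "hand": 0.087}, {"dx": 0.015, "dy": -0.027, "dz": 0.01, "roll": 0, "hand": 0.087}, {"dx": 0.015, "dy": -0.027, "dz": 0.01, "roll": 0, "hand": 0.087}, {"dx": 0.015, "dy": -0.027, "dz": 0.01, "roll": 0, "hand": 0.087}, {"dx": 0.015, "dy": -0.027, "dz": 0.01, "roll": 0, "hand": 0.087}, {"dx": 0.015, "dy": -0.027, "dz": 0.01, "roll": 0, "hand": 0.087}, {"dx": 0.015, "dy": -0.027, "dz": 0.01, "roll": 0, "hand": 0.087}, {"dx": 0.015, "dy": -0.027, "dz": 0.01, "roll": 0, "hand": 0.087}]'

```text
clock: 8.65
tcp_pos: [492.1, -275.5, 143.0]
ee_rot: [179.9, 0.1, 85.3]
contact_force: [0.6, -0.6, 0.3]
grip_width: 46.5
finger_force: 0.0
```

drive_tool --increments '[{"dx": 0, "dy": 0, "dz": 0, "roll": 0, "hand": 0.087}, {"dx": 0, "dy": 0, "dz": 0, "roll": 0, "hand": 0.087}, {"dx": 0, "dy": 0, "dz": 0, "roll": 0, "hand": 0.087}, {"dx": 0, "dy": 0, "dz": 0, "roll": 0, "hand": 0.087}, {"dx": 0, "dy": 0, "dz": 0, "roll": 0, "hand": 0.087}]'

```text
clock: 9.07
tcp_pos: [492.5, -276.3, 143.2]
ee_rot: [179.8, 0.1, 85.3]
contact_force: [0.4, 0.3, 0.4]
grip_width: 79.4
finger_force: 0.0
```

```bash
cat > look.py <<'E'
# triangulated numeric look: print extents of the dark panel in the wrist frame inside the green floor region
from h import *
import cv2,sys
s=get_state();f=grab_frame('wrist');cv2.imwrite('pics/%s.png'%sys.argv[1],f)
g=f.max(2)<75
print(s['tcp_pos'].round(1),s['clock'],round(s['grip_width'],1),round(s['finger_force'],1))
for r in range(120,225,8):
    x=np.where(g[r,240:440])[0]+240
    runs=np.split(x,np.where(np.diff(x)>1)[0]+1);print(r,[(int(k[0]),int(k[-1])) for k in runs if len(k)>2])
E
python3 look.py w5
```

```text
[ 492.5 -276.3  143.2] 9.0667 79.4 0.0
120 [(240, 286)]
128 [(246, 253), (256, 258), (262, 286)]
136 [(242, 248), (255, 260), (263, 286)]
144 [(240, 248), (252, 287)]
152 [(240, 255), (259, 287), (437, 439)]
160 [(241, 245), (248, 250), (258, 261), (265, 288)]
168 [(240, 244), (248, 253), (257, 259), (263, 288)]
176 [(240, 288), (388, 394), (401, 403)]
184 [(240, 250), (256, 263), (266, 289), (386, 406)]
192 [(240, 251), (254, 264), (267, 289), (400, 406)]
200 [(240, 242), (246, 289)]
208 [(247, 249), (252, 255), (257, 262), (266, 290)]
216 [(240, 244), (249, 255), (257, 265), (268, 290), (428, 431)]
224 [(240, 243), (247, 252), (256, 290)]
```

```bash
python3 - <<'E'
from cell import *
import cv2,numpy as np
f=grab_frame('side');a=cv2.resize(f[130:215,310:410],(400,340),interpolation=cv2.INTER_CUBIC)
w=cv2.imread('pics/w5.png');b=cv2.resize(w[90:260,180:380],(400,340),interpolation=cv2.INTER_CUBIC)
cv2.imwrite('pics/s5.png',np.hstack([a,b]))
E
```

```text
(no output)
```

View pics/s5.png

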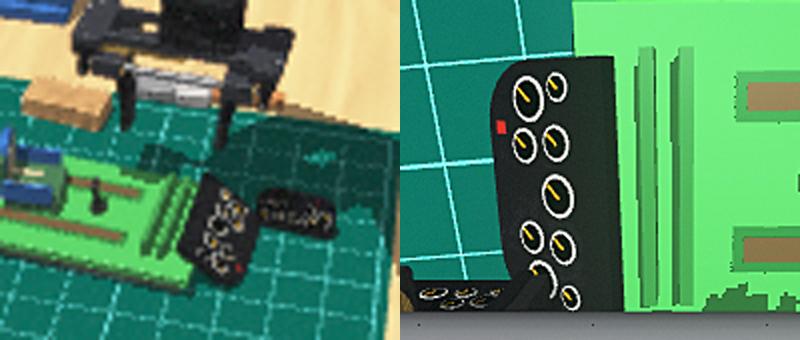

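```bash
python3 - <<'E'
from h import *
np.set_printoptions(precision=1,suppress=True)
T=([492.5,-276.3,143.2],[179.8,.1,85.3])
S=lambda x,y:(310+x/4,130+y/4)
Wp=lambda x,y:((x-400)/2+180,y/2+90)
print('bottom+y',tri(S(180,250),Wp(615,57),T))
print('red',tri(S(240,268),Wp(501,127),T))
print('top edge at z',[wat(*Wp(492,150),z,*T) for z in(8,20,30)])
print('bottom edge mid/low',[wat(*Wp(u,v),z,*T) for z in(36,45) for u,v in[(617,150),(624,300)]])
print('cheek rear x',wat(*Wp(640,60),50,*T),wat(*Wp(638,300),50,*T),'edge',wat(*Wp(573,30),30,*T))
print('small panel',at('side',383,183,4), 'x range',at('side',372,183,4),at('side',394,183,4))
print('jars',at('side',320,240,0),at('side',351,245,0),at('side',265,221,0),'block',at('side',326,158,0),'brush',at('side',347,155,5),at('side',381,158,5))
E
```

```text
bottom+y (array([ 470. , -197.9,   39.8]), np.float64(9.593002028903442))
red (array([ 410.7, -224.1,    6.9]), np.float64(4.2550421282043605))
top edge at z [array([ 407., -234.,    8.]), array([ 411. , -232.9,   20. ]), array([ 414.4, -231.9,   30. ])]
bottom edge mid/low [array([ 470.9, -235.9,   36. ]), array([ 466.6, -306.2,   36. ]), array([ 472. , -234.9,   45. ]), array([ 467.7, -302.6,   45. ])]
cheek rear x [ 485.5 -199.6   50. ] [ 474.6 -301.1   50. ] edge [ 457.1 -184.2   30. ]
small panel [ 369.2 -326.7    4. ] x range [ 412.2 -315.9    4. ] [ 326.2 -337.4    4. ]
jars [546.2  30.4   0. ] [439.5  27.1  -0. ] [759.5 -10.8   0. ] block [ 630.2 -445.1    0. ] brush [ 543.8 -482.9    5. ] [ 395.7 -496.7    5. ]
```

The panel has tipped back over the cockpit's −x edge: top edge on the table at x≈407, bottom edge at x≈470, z≈40, dials up. I'll push it along +y off the cockpit, so it lies flat in the clear and I can grip it by its top and bottom edges.

drive_tool --increments '[{"dx": -0.031, "dy": -0.037, "dz": 0, "roll": -7, "hand": 0}, {"dx": -0.062, "dy": -0.074, "dz": 0, "roll": -14, "hand": 0}, {"dx": -0.062, "dy": -0.074, "dz": 0, "roll": -21, "hand": 0}, {"dx": -0.062, "dy": -0.074, "dz": 0, "roll": -28, "hand": 0}, {"dx": -0.062, "dy": -0.074, "dz": 0, "roll": -35, "hand": 0}, {"dx": -0.062, "dy": -0.074, "dz": 0, "roll": -42, "hand": 0}, {"dx": -0.062, "dy": -0.074, "dz": 0, "roll": -49, "hand": 0}, {"dx": -0.062, "dy": -0.074, "dz": 0, "roll": -56, "hand": 0}]'

```text
clock: 9.83
tcp_pos: [430.4, -350.4, 143.2]
ee_rot: [179.8, 0.1, 28.9]
contact_force: [0.7, 0.0, -0.0]
grip_width: 41.4
finger_force: 0.0
```

drive_tool --increments '[{"dx": 0, "dy": 0, "dz": -0.0, "roll": -7, "hand": 0}, {"dx": 0, "dy": 0, "dz": 0, "roll": -14, "hand": 0}, {"dx": 0, "dy": 0, "dz": 0, "roll": -21, "hand": 0}, {"dx": 0, "dy": 0, "dz": 0, "roll": -28, "hand": 0}, {"dx": 0, "dy": 0, "dz": -0.03, "roll": -34, "hand": 0}, {"dx": 0, "dy": 0, "dz": -0.07, "roll": -34, "hand": 0}, {"dx": 0, "dy": 0, "dz": -0.1, "roll": -34, "hand": 0}, {"dx": 0, "dy": 0, "dz": -0.11, "roll": -34, "hand": 0}]'

```text
clock: 10.5
tcp_pos: [428.8, -348.3, 29.5]
ee_rot: [-179.9, 0.4, -4.7]
contact_force: [-0.0, 1.7, -0.0]
grip_width: 0.8
finger_force: 0.0
```

drive_tool --increments '[{"dx": 0.001, "dy": 0.012, "dz": 0, "roll": 0, "hand": 0}, {"dx": 0.002, "dy": 0.026, "dz": 0, "roll": 0, "hand": 0}, {"dx": 0.004, "dy": 0.042, "dz": 0, "roll": 0, "hand": 0}, {"dx": 0.005, "dy": 0.058, "dz": 0, "roll": 0, "hand": 0}, {"dx": 0.006, "dy": 0.074, "dz": 0, "roll": 0, "hand": 0}, {"dx": 0.008, "dy": 0.088, "dz": 0, "roll": 0, "hand": 0}, {"dx": 0.009, "dy": 0.1, "dz": 0, "roll": 0, "hand": 0}, {"dx": 0.009, "dy": 0.1, "dz": 0, "roll": 0, "hand": 0}]'

```text
clock: 11.17
tcp_pos: [439.0, -246.6, 33.6]
ee_rot: [179.9, 0.2, -4.6]
contact_force: [-0.3, 0.5, -0.6]
grip_width: 0.7
finger_force: 0.0
```

```bash
cat > pan.py <<'E'
from h import *
import cv2,sys
np.set_printoptions(precision=1,suppress=True)
z=float(sys.argv[1])
s=get_state();f=grab_frame('side')
m=((f.max(2).astype(int)-f.min(2)<28)&(f.max(2)<75)).astype(np.uint8)
m[:, :300]=0;m[:150]=0;m[260:]=0;m[:,420:]=0
n,l,st,c=cv2.connectedComponentsWithStats(m)
print('tcp',np.array(s['tcp_pos']),s['clock'],np.array(s['contact_force']),s['grip_width'])
for i in np.argsort(-st[1:,4])[:4]+1:
    k=cv2.findContours((l==i).astype(np.uint8),0,2)[0][0];r=cv2.minAreaRect(k)
    q=[at('side',*p,z)[:2] for p in cv2.boxPoints(r)]
    print('px',c[i],'area',st[i,4],'ctr',at('side',*c[i],z)[:2],'box',np.array(q).tolist() and np.round(q,0).tolist())
E
python3 pan.py 8
```

```text
tcp [ 439.  -246.6   33.6] 11.1667 [-0.3  0.5 -0.6] 0.6789207285123672
px [367.6 183.3] area 1220 ctr [ 429.  -304.9] box [[503.0, -130.0], [502.0, -539.0], [311.0, -493.0], [344.0, -105.0]]
px [371.5 151.6] area 19 ctr [ 442.1 -530.8] box [[456.0, -516.0], [459.0, -540.0], [424.0, -549.0], [421.0, -525.0]]
px [333.7 179.3] area 15 ctr [ 565.6 -297.1] box [[574.0, -324.0], [566.0, -326.0], [557.0, -281.0], [565.0, -279.0]]
px [322. 195.] area 13 ctr [ 590.1 -190.8] box [[614.0, -190.0], [614.0, -194.0], [566.0, -192.0], [566.0, -187.0]]
```

drive_tool --increments '[{"dx": 0.001, "dy": 0.014, "dz": 0, "roll": 0, "hand": 0}, {"dx": 0.002, "dy": 0.028, "dz": 0, "roll": 0, "hand": 0}, {"dx": 0.004, "dy": 0.042, "dz": 0, "roll": 0, "hand": 0}, {"dx": 0.005, "dy": 0.055, "dz": 0, "roll": 0, "hand": 0}, {"dx": 0.006, "dy": 0.064, "dz": 0, "roll": 0, "hand": 0}, {"dx": 0.006, "dy": 0.064, "dz": 0, "roll": 0, "hand": 0.087}, {"dx": 0.004, "dy": 0.05, "dz": 0.03, "roll": 0, "hand": 0.087}, {"dx": 0.004, "dy": 0.03, "dz": 0.07, "roll": 7, "hand": 0.087}]'

```text
clock: 11.88
tcp_pos: [442.1, -217.1, 98.6]
ee_rot: [-179.9, 0.4, 2.5]
contact_force: [1.0, -0.2, -0.5]
grip_width: 13.4
finger_force: 0.0
```

drive_tool --increments '[{"dx": 0, "dy": -0.02, "dz": 0.04, "roll": 7, "hand": 0.087}, {"dx": 0, "dy": -0.02, "dz": 0.08, "roll": 14, "hand": 0.087}, {"dx": 0, "dy": -0.02, "dz": 0.12, "roll": 21, "hand": 0.087}, {"dx": 0, "dy": -0.02, "dz": 0.12, "roll": 28, "hand": 0.087}, {"dx": 0, "dy": -0.02, "dz": 0.12, "roll": 35, "hand": 0.087}, {"dx": 0, "dy": -0.02, "dz": 0.12, "roll": 42, "hand": 0.087}, {"dx": 0, "dy": -0.02, "dz": 0.12, "roll": 49, "hand": 0.087}, {"dx": 0, "dy": -0.02, "dz": 0.12, "roll": 56, "hand": 0.087}]'

```text
clock: 12.55
tcp_pos: [444.5, -239.8, 221.1]
ee_rot: [179.6, 0.1, 58.6]
contact_force: [-0.6, -0.4, -0.2]
grip_width: 65.9
finger_force: 0.0
```

```bash
cat > panw.py <<'E'
from h import *
import cv2,sys
np.set_printoptions(precision=1,suppress=True)
z=float(sys.argv[1]);s=get_state();f=grab_frame('wrist');T=(s['tcp_pos'],s['ee_rot'])
m=((f.max(2).astype(int)-f.min(2)<40)&(f.max(2)<80)).astype(np.uint8);m[205:]=0
m=cv2.morphologyEx(m,cv2.MORPH_CLOSE,np.ones((9,9)))
n,l,st,c=cv2.connectedComponentsWithStats(m)
print('tcp',np.array(T),s['clock'],s['grip_width'])
for i in np.argsort(-st[1:,4])[:4]+1:
    k=cv2.findContours((l==i).astype(np.uint8),0,2)[0][0];w=np.array([wat(*p[0],z,*T)[:2] for p in k],np.float32)
    print('px',st[i],'rect',cv2.minAreaRect(w))
    print('  box',cv2.boxPoints(cv2.minAreaRect(w)).tolist())
cv2.imwrite('pics/wl.png',f)
E
python3 panw.py 8
```

```text
tcp [[ 444.5 -239.8  221.1]
 [ 179.6    0.1   58.6]] 12.55 65.87207338697625
px [ 197   42  108  114 6488] rect ((422.5172424316406, -113.92109680175781), (76.12599182128906, 123.25630950927734), 15.038269996643066)
  box [[369.76751708984375, -64.27952575683594], [401.74810791015625, -183.31463623046875], [475.2669677734375, -163.5626678466797], [443.286376953125, -44.527557373046875]]
px [ 431   78  102   88 2578] rect ((654.1477661132812, -279.90460205078125), (82.67971801757812, 102.2699203491211), 87.62068939208984)
  box [[601.3406372070312, -319.0859680175781], [703.5223999023438, -323.3316955566406], [706.9548950195312, -240.72323608398438], [604.7731323242188, -236.47750854492188]]
px [ 541  135   73   52 1241] rect ((736.375, -384.2142333984375), (61.02402877807617, 78.86936950683594), 51.114837646484375)
  box [[686.5245361328125, -383.2093811035156], [747.9168701171875, -432.7205505371094], [786.2254638671875, -385.2190856933594], [724.8331298828125, -335.7079162597656]]
px [508  14  45  51 961] rect ((736.802734375, -226.35195922851562), (48.04685974121094, 44.661865234375), 78.34403991699219)
  box [[710.0787353515625, -245.3683624267578], [753.819580078125, -254.39161682128906], [763.5267333984375, -207.33555603027344], [719.785888671875, -198.3123016357422]]
```

```bash
python3 pan.py 4
```

```text
tcp [ 444.3 -239.8  220.9] 12.6 [-0.1 -0.2  0.3] 69.60485225012822
px [362.2 217.9] area 354 ctr [ 421.4 -107.8] box [[468.0, -161.0], [388.0, -181.0], [373.0, -62.0], [448.0, -44.0]]
px [383.7 182.8] area 191 ctr [ 366.6 -328.6] box [[409.0, -303.0], [407.0, -369.0], [324.0, -356.0], [328.0, -291.0]]
px [375.7 153.9] area 47 ctr [ 422.2 -523.5] box [[432.0, -483.0], [434.0, -559.0], [411.0, -558.0], [410.0, -483.0]]
px [333.7 179.3] area 15 ctr [ 566.5 -302. ] box [[575.0, -329.0], [567.0, -331.0], [558.0, -286.0], [566.0, -284.0]]
```

drive_tool --increments '[{"dx": -0.006, "dy": 0.032, "dz": 0, "roll": 7, "hand": 0.087}, {"dx": -0.011, "dy": 0.064, "dz": 0, "roll": 14, "hand": 0.087}, {"dx": -0.016, "dy": 0.096, "dz": -0.03, "roll": 21, "hand": 0.087}, {"dx": -0.022, "dy": 0.128, "dz": -0.06, "roll": 28, "hand": 0.087}, {"dx": -0.022, "dy": 0.128, "dz": -0.09, "roll": 35, "hand": 0.087}, {"dx": -0.022, "dy": 0.128, "dz": -0.12, "roll": 42, "hand": 0.087}, {"dx": -0.022, "dy": 0.128, "dz": -0.15, "roll": 46.5, "hand": 0.087}, {"dx": -0.022, "dy": 0.128, "dz": -0.15, "roll": 46.5, "hand": 0.087}]'

```text
clock: 13.32
tcp_pos: [419.7, -109.9, 66.0]
ee_rot: [-179.8, -0.2, 104.7]
contact_force: [-0.7, 0.4, 0.7]
grip_width: 87.1
finger_force: 0.0
```

drive_tool --increments '[{"dx": 0.001, "dy": -0.001, "dz": -0.02, "roll": 0, "hand": 0.087}, {"dx": 0.001, "dy": -0.001, "dz": -0.036, "roll": 0, "hand": 0.087}, {"dx": 0.001, "dy": -0.001, "dz": -0.043, "roll": 0, "hand": 0.087}, {"dx": 0.001, "dy": -0.001, "dz": -0.043, "roll": 0, "hand": 0.06}, {"dx": 0.001, "dy": -0.001, "dz": -0.043, "roll": 0, "hand": 0.06}, {"dx": 0.001, "dy": -0.001, "dz": -0.043, "roll": 0, "hand": 0.06}, {"dx": 0.001, "dy": -0.001, "dz": -0.043, "roll": 0, "hand": 0.06}]'

```text
clock: 13.9
tcp_pos: [423.2, -112.3, 28.6]
ee_rot: [179.7, 0.2, 104.7]
contact_force: [0.2, 0.2, 2.4]
grip_width: 74.0
finger_force: 30.0
```

drive_tool --increments '[{"dx": 0, "dy": 0, "dz": 0.02, "roll": 0, "hand": 0.06}, {"dx": 0, "dy": 0, "dz": 0.05, "roll": 0, "hand": 0.06}, {"dx": 0, "dy": 0, "dz": 0.08, "roll": -5, "hand": 0.06}, {"dx": 0.017, "dy": -0.03, "dz": 0.11, "roll": -11, "hand": 0.06}, {"dx": 0.034, "dy": -0.06, "dz": 0.12, "roll": -17, "hand": 0.06}, {"dx": 0.05, "dy": -0.095, "dz": 0.12, "roll": -19.5, "hand": 0.06}, {"dx": 0.067, "dy": -0.13, "dz": 0.12, "roll": -19.5, "hand": 0.06}, {"dx": 0.085, "dy": -0.165, "dz": 0.12, "roll": -19.5, "hand": 0.06}]'

```text
clock: 14.57
tcp_pos: [507.9, -278.3, 149.3]
ee_rot: [179.7, 0.2, 85.2]
contact_force: [0.8, 0.3, -1.7]
grip_width: 74.2
finger_force: 30.0
```

drive_tool --increments '[{"dx": 0, "dy": 0, "dz": 0, "roll": 0, "hand": 0.06}, {"dx": 0, "dy": 0, "dz": 0, "roll": 0, "hand": 0.06}]'

```text
clock: 14.73
tcp_pos: [508.4, -279.2, 148.3]
ee_rot: [179.7, 0.2, 85.1]
contact_force: [-0.2, 0.3, -1.9]
grip_width: 74.5
finger_force: 30.0
```

```bash
python3 pan.py 120 | head -3
```

```text
tcp [ 508.4 -279.2  148.3] 14.7333 [-0.2  0.3 -1.9] 74.49672665463562
px [349.2 159.7] area 406 ctr [ 508.6 -289.6] box [[574.0, -341.0], [452.0, -371.0], [433.0, -236.0], [547.0, -207.0]]
px [383.4 182.6] area 172 ctr [ 367.6 -182.7] box [[402.0, -157.0], [402.0, -216.0], [330.0, -210.0], [332.0, -152.0]]
```

drive_tool --increments '[{"dx": 0, "dy": 0.002, "dz": -0.025, "roll": 0, "hand": 0.06}, {"dx": 0, "dy": 0.002, "dz": -0.05, "roll": 0, "hand": 0.06}, {"dx": 0, "dy": 0.002, "dz": -0.063, "roll": 0, "hand": 0.06}, {"dx": 0, "dy": 0.002, "dz": -0.067, "roll": 0, "hand": 0.06}, {"dx": 0, "dy": 0.002, "dz": -0.067, "roll": 0, "hand": 0.06}]'

```text
clock: 15.2
tcp_pos: [505.9, -272.6, 79.8]
ee_rot: [-180.0, -0.0, 85.3]
contact_force: [0.5, 0.5, -0.6]
grip_width: 74.0
finger_force: 30.0
```

drive_tool --increments '[{"dx": 0, "dy": 0, "dz": 0, "roll": 0, "hand": 0.087}, {"dx": 0, "dy": 0, "dz": 0, "roll": 0, "hand": 0.087}, {"dx": 0, "dy": 0, "dz": 0, "roll": 0, "hand": 0.087}, {"dx": 0, "dy": 0, "dz": 0, "roll": 0, "hand": 0.087}]'

```text
clock: 15.53
tcp_pos: [508.1, -275.2, 81.4]
ee_rot: [179.7, 0.2, 85.3]
contact_force: [0.1, -0.7, -0.7]
grip_width: 85.7
finger_force: 0.0
```

```bash
python3 panw.py 50|head -3; python3 pan.py 45|head -3
```

```text
tcp [[ 508.1 -275.2   81.4]
 [ 179.7    0.2   85.3]] 15.5333 85.69749829654545
px [ 257  120  157   85 7452] rect ((523.833251953125, -227.98411560058594), (50.529029846191406, 97.5479736328125), 85.18148803710938)
tcp [ 508.  -275.2   81.2] 15.5833 [-0.   0.9 -0.8] 86.39335299718417
px [350.2 165.4] area 829 ctr [ 510.6 -356.1] box [[642.0, -429.0], [424.0, -504.0], [387.0, -251.0], [580.0, -187.0]]
px [383.1 182.8] area 185 ctr [ 368.6 -276.6] box [[406.0, -249.0], [406.0, -314.0], [327.0, -306.0], [330.0, -242.0]]
```

```bash
cat > rows.py <<'E'
from h import *
import cv2,sys
s=get_state();f=grab_frame('wrist');cv2.imwrite('pics/wr.png',f);T=(s['tcp_pos'],s['ee_rot'])
m=((f.max(2).astype(int)-f.min(2)<40)&(f.max(2)<80)).astype(np.uint8)
m=cv2.morphologyEx(m,cv2.MORPH_CLOSE,np.ones((7,7)))
print(np.round(T,1).tolist(),s['clock'],round(s['grip_width'],1),round(s['finger_force'],1))
for r in range(60,230,12):
    x=np.where(m[r,200:480])[0]+200
    if len(x):print(r,[(int(k[0]),int(k[-1]),[int(wat(k[0],r,z,*T)[0]) for z in(40,55,90)],[int(wat(k[-1],r,z,*T)[0]) for z in(40,55,90)]) for k in np.split(x,np.where(np.diff(x)>1)[0]+1) if len(k)>3],'y',int(wat(320,r,50,*T)[1]))
E
python3 rows.py
```

```text
[[507.8, -275.1, 81.1], [179.8, 0.2, 85.3]] 15.6333 86.6 0.0
144 [(290, 373, [496, 497, 501], [548, 545, 538])] y -215
156 [(272, 373, [484, 486, 492], [547, 545, 538])] y -222
168 [(264, 372, [477, 480, 488], [546, 544, 537])] y -229
180 [(259, 372, [473, 477, 484], [546, 543, 537])] y -237
192 [(258, 271, [471, 475, 483], [480, 483, 489]), (283, 401, [488, 490, 495], [565, 561, 550])] y -244
204 [(258, 371, [470, 474, 482], [545, 542, 536]), (381, 414, [552, 548, 541], [573, 568, 557])] y -252
216 [(259, 370, [470, 474, 482], [544, 541, 535]), (403, 413, [566, 562, 551], [573, 568, 556])] y -259
228 [(231, 247, [450, 455, 468], [461, 465, 475]), (260, 370, [469, 473, 482], [544, 541, 535]), (389, 407, [557, 553, 544], [569, 564, 553]), (439, 444, [590, 584, 569], [594, 587, 571]), (462, 479, [606, 598, 580], [618, 609, 588])] y -267
```

drive_tool --increments '[{"dx": 0, "dy": 0, "dz": -0.01, "roll": 0, "hand": 0.087}, {"dx": 0, "dy": 0, "dz": -0.02, "roll": 0, "hand": 0.087}, {"dx": 0, "dy": 0, "dz": -0.0235, "roll": 0, "hand": 0.087}, {"dx": 0, "dy": 0, "dz": -0.0235, "roll": 0, "hand": 0.087}, {"dx": -0.003, "dy": 0, "dz": -0.0235, "roll": 0, "hand": 0.07}, {"dx": -0.006, "dy": 0, "dz": -0.0235, "roll": 0, "hand": 0.062}, {"dx": -0.008, "dy": 0, "dz": -0.0235, "roll": 0, "hand": 0.062}, {"dx": -0.008, "dy": 0, "dz": -0.0235, "roll": 0, "hand": 0.062}]'

```text
clock: 16.35
tcp_pos: [499.1, -274.8, 56.7]
ee_rot: [179.8, 0.1, 85.3]
contact_force: [2.3, 0.6, -0.9]
grip_width: 67.9
finger_force: 0.6
```

```bash
python3 rows.py|head -8; python3 -c "
from cell import *;s=get_state();print(s['contact_force'])"
```

```text
[[499.1, -274.8, 56.7], [179.8, 0.1, 85.3]] 16.35 67.9 0.6
108 [] y -196
144 [(288, 381, [488, 490, 494], [539, 535, 528])] y -214
156 [(270, 380, [478, 480, 487], [538, 535, 527])] y -220
168 [(260, 380, [471, 475, 482], [538, 534, 527])] y -226
180 [(253, 379, [467, 470, 479], [537, 534, 526])] y -232
192 [(249, 378, [463, 467, 477], [536, 533, 526]), (410, 418, [554, 549, 538], [559, 553, 541])] y -238
204 [(248, 266, [462, 466, 476], [472, 475, 483]), (280, 377, [480, 482, 488], [535, 532, 525]), (400, 403, [548, 544, 534], [550, 546, 535]), (412, 429, [555, 550, 539], [565, 559, 545]), (440, 447, [571, 565, 550], [575, 568, 552])] y -245
[ 0.42504164  0.62113404 -0.03362563]
```

drive_tool --increments '[{"dx": -0.001, "dy": 0, "dz": 0, "roll": 0, "hand": 0.062}, {"dx": -0.002, "dy": 0, "dz": 0, "roll": 0, "hand": 0.058}, {"dx": -0.003, "dy": 0, "dz": 0, "roll": 0, "hand": 0.054}, {"dx": -0.004, "dy": 0, "dz": 0, "roll": 0, "hand": 0.05}, {"dx": -0.004, "dy": 0, "dz": 0, "roll": 0, "hand": 0.05}, {"dx": -0.004, "dy": 0, "dz": 0, "roll": 0, "hand": 0.05}]'

```text
clock: 16.9
tcp_pos: [497.4, -275.8, 57.8]
ee_rot: [179.6, 0.3, 85.3]
contact_force: [5.6, 0.9, 2.5]
grip_width: 64.0
finger_force: 30.0
```

```bash
python3 rows.py|head -8; python3 -c "
from cell import *;s=get_state();print(s['contact_force'])"
```

```text
[[497.4, -275.8, 57.8], [179.6, 0.3, 85.3]] 16.9 64.0 30.0
144 [(287, 380, [486, 488, 491], [537, 533, 526])] y -215
156 [(269, 379, [475, 478, 484], [536, 533, 525])] y -221
168 [(259, 378, [469, 472, 480], [535, 532, 525])] y -227
180 [(252, 377, [464, 468, 477], [534, 531, 524])] y -233
192 [(248, 376, [461, 465, 474], [534, 531, 524]), (407, 413, [551, 547, 536], [555, 550, 538])] y -240
204 [(247, 265, [459, 464, 473], [470, 473, 480]), (279, 376, [478, 480, 486], [533, 530, 523]), (402, 405, [548, 544, 534], [550, 545, 535]), (414, 431, [555, 550, 538], [565, 559, 545]), (440, 451, [570, 564, 548], [577, 569, 553])] y -246
216 [(247, 265, [458, 463, 473], [469, 472, 480]), (275, 375, [475, 477, 484], [533, 530, 523]), (413, 419, [555, 550, 538], [558, 553, 540]), (432, 450, [566, 560, 545], [576, 569, 552])] y -253
[4.58882044 0.90058951 1.99455239]
```

drive_tool --increments '[{"dx": 0.002, "dy": 0, "dz": 0.012, "roll": 0, "hand": 0.05}, {"dx": 0.004, "dy": 0.008, "dz": 0.02, "roll": 0, "hand": 0.05}, {"dx": 0.007, "dy": 0.016, "dz": 0.02, "roll": 0, "hand": 0.05}, {"dx": 0.007, "dy": 0.023, "dz": 0.02, "roll": 0, "hand": 0.05}, {"dx": 0.007, "dy": 0.023, "dz": 0.014, "roll": 0, "hand": 0.05}, {"dx": 0.007, "dy": 0.023, "dz": 0.006, "roll": 0, "hand": 0.05}, {"dx": 0.007, "dy": 0.023, "dz": 0.001, "roll": 0, "hand": 0.05}, {"dx": 0.007, "dy": 0.023, "dz": 0.001, "roll": 0, "hand": 0.05}]'

```text
clock: 17.62
tcp_pos: [502.1, -251.6, 56.3]
ee_rot: [179.9, 0.1, 85.3]
contact_force: [0.0, 1.2, -1.2]
grip_width: 63.4
finger_force: 30.0
```

```bash
python3 rows.py|head -9; python3 -c "
from h import *;s=get_state();print(s['contact_force'])
import json;T=json.load(open('w1.json'));print('stick',[wat(372,184,z,*T) for z in(60,65)],[wat(383,188,z,*T) for z in(60,)])"
```

```text
[[502.1, -251.6, 56.3], [179.9, 0.1, 85.3]] 17.6167 63.4 30.0
144 [(288, 379, [491, 493, 497], [540, 537, 530])] y -190
156 [(269, 378, [480, 483, 489], [540, 537, 529])] y -196
168 [(259, 377, [474, 477, 485], [539, 536, 529])] y -202
180 [(253, 377, [470, 473, 482], [539, 536, 529])] y -209
192 [(249, 376, [466, 471, 480], [538, 535, 528])] y -215
204 [(247, 271, [464, 469, 479], [478, 481, 488]), (280, 375, [483, 485, 491], [537, 534, 528])] y -221
216 [(247, 266, [463, 468, 478], [474, 477, 485]), (280, 374, [482, 485, 491], [536, 534, 527])] y -228
228 [(200, 210, [435, 442, 459], [441, 447, 463]), (248, 386, [463, 467, 477], [543, 540, 532]), (428, 479, [567, 562, 548], [597, 588, 568])] y -235
[-0.39629239  0.35770073 -1.17004338]
stick [array([ 554.41152889, -250.65530578,   60.        ]), array([ 553.51910609, -249.64110508,   65.        ])] [array([ 568.19891389, -256.97676803,   60.        ])]
```

drive_tool --increments '[{"dx": 0, "dy": -0.004, "dz": 0.01, "roll": 0, "hand": 0.05}, {"dx": 0, "dy": -0.011, "dz": 0.012, "roll": 0, "hand": 0.05}, {"dx": 0.003, "dy": -0.018, "dz": 0.012, "roll": 0, "hand": 0.05}, {"dx": 0.008, "dy": -0.018, "dz": 0.008, "roll": 0, "hand": 0.05}, {"dx": 0.01, "dy": -0.018, "dz": 0.004, "roll": 0, "hand": 0.05}, {"dx": 0.01, "dy": -0.018, "dz": 0.001, "roll": 0, "hand": 0.05}, {"dx": 0.01, "dy": -0.018, "dz": 0.001, "roll": 0, "hand": 0.078}, {"dx": 0.01, "dy": -0.018, "dz": 0.001, "roll": 0, "hand": 0.078}]'

```text
clock: 18.33
tcp_pos: [512.3, -270.4, 58.7]
ee_rot: [179.8, 0.1, 85.3]
contact_force: [-2.6, -1.8, -1.4]
grip_width: 70.2
finger_force: 1.4
```

```bash
python3 rows.py|head -12; python3 -c "
from h import *;s=get_state();print(s['contact_force'])"
```

```text
[[512.3, -270.4, 58.7], [179.8, 0.1, 85.3]] 18.3333 70.2 1.4
120 [] y -197
144 [(282, 378, [498, 500, 504], [550, 547, 540])] y -209
156 [(264, 377, [487, 490, 497], [550, 547, 540])] y -215
168 [(254, 376, [481, 484, 493], [549, 546, 539])] y -221
180 [(248, 375, [476, 480, 490], [548, 545, 538]), (461, 472, [597, 589, 572], [603, 595, 576])] y -228
192 [(245, 375, [474, 478, 488], [548, 545, 538])] y -234
204 [(244, 261, [472, 477, 487], [482, 485, 494]), (274, 374, [489, 492, 499], [547, 544, 538]), (382, 401, [552, 549, 541], [563, 558, 548])] y -241
216 [(245, 420, [472, 476, 487], [574, 568, 556])] y -248
228 [(245, 396, [471, 475, 486], [560, 556, 546]), (405, 420, [565, 560, 550], [574, 568, 556]), (438, 479, [584, 578, 563], [609, 600, 580])] y -255
[-3.8152646  -3.51228967 -0.14293176]
```

Pushing from this side locks up with friction. Plan: regrip by the edges, turn the panel half a turn and lean it on the control stick with its bottom edge near the front cheek. That gives a stop for swinging it upright.

drive_tool --increments '[{"dx": 0, "dy": 0, "dz": 0, "roll": 0, "hand": 0.05}, {"dx": 0, "dy": 0, "dz": 0, "roll": 0, "hand": 0.05}, {"dx": 0, "dy": 0, "dz": 0, "roll": 0, "hand": 0.05}, {"dx": 0, "dy": 0, "dz": 0.015, "roll": 0, "hand": 0.05}, {"dx": 0, "dy": 0, "dz": 0.045, "roll": 0, "hand": 0.05}, {"dx": 0, "dy": 0, "dz": 0.08, "roll": -7, "hand": 0.05}, {"dx": 0, "dy": 0.01, "dz": 0.1, "roll": -14, "hand": 0.05}, {"dx": 0, "dy": 0.02, "dz": 0.1, "roll": -21, "hand": 0.05}]'

```text
clock: 19.05
tcp_pos: [516.4, -251.9, 164.3]
ee_rot: [179.1, 0.2, 63.9]
contact_force: [0.9, -0.7, -0.9]
grip_width: 67.8
finger_force: 29.2
```

```bash
python3 -c "
from h import *;s=get_state();print(s['contact_force'],s['joint_positions'])"
```

```text
[ 0.85530521 -0.70731946 -0.85020087] [-3.71362135e+01  3.23250436e+01  9.45674733e+01 -2.00133588e-02
  5.21652782e+01 -1.10043014e+01]
```

drive_tool --increments '[{"dx": 0.004, "dy": 0, "dz": 0, "roll": -7, "hand": 0.05}, {"dx": 0.008, "dy": 0, "dz": 0, "roll": -14, "hand": 0.05}, {"dx": 0.012, "dy": 0, "dz": 0, "roll": -21, "hand": 0.05}, {"dx": 0.016, "dy": 0, "dz": 0, "roll": -28, "hand": 0.05}, {"dx": 0.02, "dy": 0, "dz": 0, "roll": -35, "hand": 0.05}, {"dx": 0.024, "dy": 0, "dz": 0, "roll": -42, "hand": 0.05}, {"dx": 0.024, "dy": 0, "dz": 0, "roll": -49, "hand": 0.05}, {"dx": 0.024, "dy": 0, "dz": 0, "roll": -56, "hand": 0.05}]'

```text
clock: 19.72
tcp_pos: [537.8, -249.5, 159.2]
ee_rot: [179.8, -0.0, 8.0]
contact_force: [0.2, -0.5, -1.3]
grip_width: 68.1
finger_force: 29.2
```

drive_tool --increments '[{"dx": 0, "dy": 0, "dz": 0, "roll": -7, "hand": 0.05}, {"dx": 0, "dy": 0, "dz": 0, "roll": -14, "hand": 0.05}, {"dx": 0, "dy": 0, "dz": 0, "roll": -21, "hand": 0.05}, {"dx": 0, "dy": 0, "dz": 0, "roll": -28, "hand": 0.05}, {"dx": 0, "dy": 0, "dz": 0, "roll": -35, "hand": 0.05}, {"dx": 0, "dy": 0, "dz": 0, "roll": -42, "hand": 0.05}, {"dx": 0, "dy": 0, "dz": 0, "roll": -49, "hand": 0.05}, {"dx": 0, "dy": 0, "dz": 0, "roll": -56, "hand": 0.05}]'

```text
clock: 20.38
tcp_pos: [537.5, -249.5, 159.2]
ee_rot: [179.9, 0.0, -48.1]
contact_force: [-0.5, 0.6, -0.6]
grip_width: 68.4
finger_force: 29.2
```

drive_tool --increments '[{"dx": 0, "dy": 0, "dz": 0, "roll": -7, "hand": 0.05}, {"dx": 0, "dy": 0, "dz": 0, "roll": -14, "hand": 0.05}, {"dx": 0, "dy": 0, "dz": 0, "roll": -21, "hand": 0.05}, {"dx": 0, "dy": 0, "dz": -0.01, "roll": -28, "hand": 0.05}, {"dx": 0, "dy": 0, "dz": -0.02, "roll": -35, "hand": 0.05}, {"dx": 0, "dy": 0, "dz": -0.03, "roll": -42, "hand": 0.05}, {"dx": 0, "dy": 0, "dz": -0.035, "roll": -46.5, "hand": 0.05}, {"dx": 0, "dy": 0, "dz": -0.035, "roll": -46.5, "hand": 0.05}]'

```text
clock: 21.05
tcp_pos: [536.6, -249.1, 122.9]
ee_rot: [179.8, 0.2, -94.3]
contact_force: [0.0, 0.2, -1.4]
grip_width: 68.6
finger_force: 29.2
```

```bash
python3 rows.py; python3 pan.py 110|head -4
```

```text
[[536.6, -249.1, 122.9], [179.8, 0.2, -94.3]] 21.05 68.6 29.2
132 [(455, 479, [427, 435, 451], [409, 417, 437])] y -313
144 [(280, 381, [562, 560, 556], [484, 488, 495])] y -305
156 [(264, 380, [576, 573, 566], [485, 489, 496])] y -296
168 [(254, 379, [585, 581, 573], [486, 489, 497])] y -287
180 [(249, 379, [590, 586, 577], [486, 490, 497])] y -278
192 [(247, 378, [593, 589, 579], [488, 491, 498])] y -269
204 [(247, 262, [595, 590, 581], [582, 579, 571]), (275, 377, [572, 569, 563], [489, 492, 499])] y -259
216 [(248, 376, [595, 591, 581], [490, 493, 499])] y -249
228 [(247, 390, [597, 593, 583], [478, 482, 491]), (435, 479, [441, 447, 461], [404, 412, 433])] y -239
tcp [ 536.9 -249.4  123.6] 21.1 [ 0.3 -0.2 -1.2] 67.98753888751828
px [339.3 166. ] area 470 ctr [ 539.7 -254.6] box [[607.0, -158.0], [628.0, -329.0], [484.0, -319.0], [476.0, -152.0]]
px [383.3 182.7] area 179 ctr [ 367.9 -194.7] box [[403.0, -169.0], [403.0, -230.0], [330.0, -224.0], [332.0, -164.0]]
px [356.6 154.1] area 115 ctr [ 488.5 -348.2] box [[565.0, -358.0], [453.0, -386.0], [441.0, -299.0], [548.0, -272.0]]
```

drive_tool --increments '[{"dx": 0.004, "dy": 0, "dz": -0.012, "roll": 0, "hand": 0.05}, {"dx": 0.005, "dy": 0, "dz": -0.028, "roll": 0, "hand": 0.05}, {"dx": 0.005, "dy": 0, "dz": -0.04, "roll": 0, "hand": 0.05}, {"dx": 0.005, "dy": 0, "dz": -0.044, "roll": 0, "hand": 0.05}, {"dx": 0.005, "dy": 0, "dz": -0.044, "roll": 0, "hand": 0.078}, {"dx": 0.005, "dy": 0, "dz": -0.044, "roll": 0, "hand": 0.078}, {"dx": 0.005, "dy": 0, "dz": -0.044, "roll": 0, "hand": 0.078}, {"dx": 0.005, "dy": 0, "dz": -0.044, "roll": 0, "hand": 0.078}]'

```text
clock: 21.82
tcp_pos: [542.1, -250.3, 80.8]
ee_rot: [179.9, 0.1, -94.2]
contact_force: [0.3, 0.5, -0.8]
grip_width: 77.3
finger_force: 0.0
```

```bash
python3 rows.py; python3 pan.py 50|head -4
```

```text
[[542.1, -250.3, 80.8], [179.9, 0.1, -94.2]] 21.8167 77.3 0.0
144 [(289, 371, [557, 555, 552], [506, 508, 515]), (381, 391, [499, 503, 510], [493, 497, 506]), (405, 409, [484, 489, 499], [482, 486, 498])] y -308
156 [(274, 370, [567, 565, 559], [506, 509, 515]), (380, 386, [500, 503, 511], [496, 500, 508])] y -301
168 [(266, 370, [573, 570, 563], [507, 509, 515]), (379, 385, [501, 504, 511], [497, 500, 509])] y -294
180 [(261, 369, [577, 574, 566], [507, 510, 516]), (379, 384, [501, 504, 511], [498, 501, 509])] y -287
192 [(260, 369, [579, 575, 567], [508, 510, 516]), (378, 383, [502, 505, 512], [499, 502, 510])] y -279
204 [(260, 276, [580, 576, 568], [569, 567, 560]), (284, 368, [564, 562, 557], [509, 511, 517])] y -272
216 [(261, 368, [580, 577, 568], [509, 511, 517]), (377, 381, [503, 506, 513], [500, 503, 511])] y -264
228 [(239, 367, [596, 591, 580], [510, 512, 518]), (376, 398, [504, 507, 513], [489, 493, 503]), (448, 479, [455, 462, 478], [434, 443, 463])] y -256
tcp [ 542.1 -250.3   80.8] 21.8667 [-1.2  1.1  0.7] 77.60130933592042
px [339.3 166.4] area 969 ctr [ 551.5 -332.4] box [[643.0, -173.0], [686.0, -459.0], [458.0, -449.0], [446.0, -171.0]]
px [383.6 182.7] area 182 ctr [ 366.8 -271.1] box [[405.0, -244.0], [405.0, -307.0], [327.0, -301.0], [330.0, -238.0]]
px [349.  200.9] area 11 ctr [ 477.8 -135.6] box [[496.0, -136.0], [496.0, -140.0], [459.0, -136.0], [459.0, -132.0]]
```

drive_tool --increments '[{"dx": -0.008, "dy": 0, "dz": 0, "roll": 0, "hand": 0.078}, {"dx": -0.012, "dy": 0, "dz": 0.002, "roll": 0, "hand": 0.078}, {"dx": -0.0155, "dy": 0.001, "dz": 0.007, "roll": 0, "hand": 0.078}, {"dx": -0.0195, "dy": 0.001, "dz": 0.012, "roll": 0, "hand": 0.078}, {"dx": -0.024, "dy": 0.002, "dz": 0.016, "roll": 0, "hand": 0.078}, {"dx": -0.029, "dy": 0.002, "dz": 0.02, "roll": 0, "hand": 0.078}, {"dx": -0.034, "dy": 0.002, "dz": 0.024, "roll": 0, "hand": 0.078}, {"dx": -0.034, "dy": 0.002, "dz": 0.024, "roll": 0, "hand": 0.078}]'

```text
clock: 22.58
tcp_pos: [505.7, -247.3, 104.5]
ee_rot: [179.7, 0.2, -94.2]
contact_force: [0.0, 0.3, 1.5]
grip_width: 78.1
finger_force: 0.2
```

```bash
python3 rows.py
```

```text
[[505.7, -247.3, 104.5], [179.7, 0.2, -94.2]] 22.5833 78.1 0.2
132 [(429, 479, [424, 429, 443], [388, 397, 417])] y -312
144 [(265, 324, [540, 537, 530], [498, 498, 499])] y -304
156 [(255, 323, [548, 544, 536], [499, 499, 500])] y -296
168 [(250, 323, [553, 549, 540], [500, 500, 500])] y -288
180 [(247, 323, [556, 552, 543], [500, 500, 501])] y -279
192 [(247, 264, [557, 553, 543], [545, 541, 534]), (273, 323, [538, 535, 529], [501, 501, 501])] y -271
204 [(244, 323, [561, 556, 546], [502, 502, 502])] y -262
216 [(200, 203, [595, 588, 572], [593, 586, 570]), (230, 323, [573, 567, 555], [502, 502, 502])] y -253
228 [(200, 206, [597, 590, 573], [592, 586, 570]), (231, 323, [573, 568, 556], [503, 503, 503]), (382, 399, [458, 461, 469], [445, 449, 459]), (449, 479, [406, 413, 430], [383, 392, 413])] y -244
```

drive_tool --increments '[{"dx": -0.005, "dy": 0, "dz": 0.004, "roll": 0, "hand": 0.078}, {"dx": -0.01, "dy": 0, "dz": 0.007, "roll": 0, "hand": 0.078}, {"dx": -0.01, "dy": 0, "dz": 0.007, "roll": 0, "hand": 0.07}, {"dx": -0.008, "dy": 0, "dz": 0.007, "roll": 0, "hand": 0.064}, {"dx": -0.005, "dy": 0, "dz": 0.007, "roll": 0, "hand": 0.058}, {"dx": -0.002, "dy": 0, "dz": 0.007, "roll": 0, "hand": 0.052}, {"dx": 0.001, "dy": 0, "dz": 0.007, "roll": 0, "hand": 0.046}, {"dx": 0.004, "dy": 0, "dz": 0.007, "roll": 0, "hand": 0.04}]'

```text
clock: 23.3
tcp_pos: [512.1, -248.0, 110.8]
ee_rot: [179.8, 0.1, -94.2]
contact_force: [1.3, -0.5, -0.1]
grip_width: 46.8
finger_force: 0.1
```

```bash
python3 rows.py|sed -n '1p;4,7p'
```

```text
[[512.1, -248.0, 110.8], [179.8, 0.1, -94.2]] 23.3 46.8 0.1
156 [(283, 332, [535, 533, 529], [499, 500, 501])] y -296
168 [(200, 210, [598, 591, 576], [591, 585, 571]), (271, 332, [545, 542, 536], [500, 500, 502])] y -288
180 [(201, 207, [599, 592, 577], [594, 588, 574]), (277, 331, [542, 539, 534], [501, 501, 503])] y -279
192 [(204, 209, [598, 592, 577], [594, 588, 574]), (276, 332, [543, 541, 535], [501, 501, 502])] y -270
```

drive_tool --increments '[{"dx": 0, "dy": 0, "dz": 0, "roll": 0, "hand": 0.036}, {"dx": 0, "dy": 0, "dz": 0.001, "roll": 0, "hand": 0.03}, {"dx": -0.001, "dy": 0, "dz": 0.001, "roll": 0, "hand": 0.024}, {"dx": -0.002, "dy": 0, "dz": 0.001, "roll": 0, "hand": 0.018}, {"dx": -0.003, "dy": 0, "dz": 0.001, "roll": 0, "hand": 0.01}, {"dx": -0.003, "dy": 0, "dz": 0.001, "roll": 0, "hand": 0}, {"dx": -0.003, "dy": 0, "dz": 0.001, "roll": 0, "hand": 0}, {"dx": -0.003, "dy": 0, "dz": 0.001, "roll": 0, "hand": 0}]'

```text
clock: 24.02
tcp_pos: [508.3, -247.8, 111.9]
ee_rot: [179.8, 0.1, -94.2]
contact_force: [-0.4, 0.8, -0.6]
grip_width: 7.7
finger_force: 29.9
```

```bash
python3 rows.py|sed -n '1p;4,12p'
```

```text
[[508.3, -247.8, 111.9], [179.8, 0.1, -94.2]] 24.0167 7.7 29.9
156 [(312, 327, [510, 510, 509], [499, 499, 500])] y -296
168 [(200, 206, [595, 588, 573], [590, 584, 570]), (312, 327, [511, 510, 509], [499, 500, 501])] y -287
180 [(312, 325, [511, 511, 510], [502, 502, 502])] y -279
192 [(200, 205, [598, 591, 575], [594, 588, 573]), (312, 325, [512, 512, 510], [502, 502, 503])] y -270
204 [(202, 208, [598, 591, 576], [593, 587, 572]), (249, 263, [562, 558, 548], [551, 548, 540]), (312, 325, [513, 512, 511], [503, 503, 503])] y -261
216 [(205, 211, [597, 591, 575], [593, 586, 572]), (237, 263, [572, 568, 556], [552, 549, 541]), (312, 326, [514, 513, 511], [503, 503, 503])] y -252
228 [(202, 435, [602, 595, 578], [417, 423, 438])] y -242
```

drive_tool --increments '[{"dx": 0, "dy": 0, "dz": 0, "roll": 0, "hand": 0.012}, {"dx": 0, "dy": 0, "dz": 0, "roll": 0, "hand": 0.012}, {"dx": 0, "dy": 0, "dz": 0.006, "roll": 0, "hand": 0.012}, {"dx": 0, "dy": 0, "dz": 0.0105, "roll": 0, "hand": 0.012}, {"dx": 0, "dy": 0, "dz": 0.0105, "roll": 0, "hand": 0.0}, {"dx": 0, "dy": 0, "dz": 0.0105, "roll": 0, "hand": 0.0}, {"dx": 0, "dy": 0, "dz": 0.0105, "roll": 0, "hand": 0.0}]'

```text
clock: 24.65
tcp_pos: [509.1, -248.3, 123.4]
ee_rot: [179.9, 0.1, -94.2]
contact_force: [-1.4, -0.1, 6.0]
grip_width: 7.6
finger_force: 30.0
```

drive_tool --increments '[{"dx": 0, "dy": 0, "dz": 0.015, "roll": 0, "hand": 0}, {"dx": -0.004, "dy": 0, "dz": 0.03, "roll": 0, "hand": 0}, {"dx": -0.016, "dy": 0.001, "dz": 0.032, "roll": 0, "hand": 0}, {"dx": -0.028, "dy": 0.002, "dz": 0.032, "roll": 0, "hand": 0}, {"dx": -0.039, "dy": 0.003, "dz": 0.032, "roll": 0, "hand": 0}, {"dx": -0.039, "dy": 0.003, "dz": 0.022, "roll": 0, "hand": 0}, {"dx": -0.039, "dy": 0.003, "dz": 0.012, "roll": 0, "hand": 0}, {"dx": -0.039, "dy": 0.003, "dz": 0.007, "roll": 0, "hand": 0}]'

```text
clock: 25.32
tcp_pos: [469.4, -244.7, 127.6]
ee_rot: [179.7, 0.2, -94.2]
contact_force: [-0.8, 1.0, -1.4]
grip_width: 7.6
finger_force: 30.0
```

drive_tool --increments '[{"dx": 0.003, "dy": 0, "dz": 0, "roll": 0, "hand": 0}, {"dx": 0.006, "dy": 0, "dz": 0, "roll": 0, "hand": 0}, {"dx": 0.009, "dy": 0, "dz": 0, "roll": 0, "hand": 0}, {"dx": 0.012, "dy": -0.001, "dz": 0, "roll": 0, "hand": 0}, {"dx": 0.016, "dy": -0.001, "dz": 0, "roll": 0, "hand": 0}]'

```text
clock: 25.73
tcp_pos: [484.3, -245.2, 129.1]
ee_rot: [179.6, 0.2, -94.2]
contact_force: [-4.9, -0.3, -2.0]
grip_width: 7.6
finger_force: 31.1
```

drive_tool --increments '[{"dx": 0.003, "dy": 0, "dz": 0, "roll": 0, "hand": 0}, {"dx": 0.006, "dy": 0, "dz": 0, "roll": 0, "hand": 0}, {"dx": 0.009, "dy": -0.001, "dz": 0, "roll": 0, "hand": 0}]'

```text
clock: 25.98
tcp_pos: [493.9, -246.1, 129.2]
ee_rot: [179.7, 0.2, -94.2]
contact_force: [-4.4, 1.7, -0.5]
grip_width: 7.7
finger_force: 32.2
```

```bash
cat > tilt.py <<'E'
from h import *
import cv2
s=get_state();T=(s['tcp_pos'],s['ee_rot']);f=grab_frame('wrist');cv2.imwrite('pics/wt.png',f)
m=((f.max(2).astype(int)-f.min(2)<40)&(f.max(2)<90)).astype(np.uint8);m=cv2.morphologyEx(m,cv2.MORPH_CLOSE,np.ones((7,7)))
print(np.round(T[0],1),s['clock'],round(s['grip_width'],2),np.round(s['contact_force'],1))
for r in range(100,225,10):
    x=np.where(m[r,230:420])[0]+230
    print(r,[(int(k[0]),int(k[-1])) for k in np.split(x,np.where(np.diff(x)>1)[0]+1) if len(k)>3])
E
python3 tilt.py
```

```text
[ 493.9 -246.1  129.2] 25.9833 7.67 [-4.4  1.7 -0.5]
100 []
110 []
120 []
130 [(406, 419)]
140 [(309, 315), (325, 350)]
150 [(318, 350)]
160 [(244, 280), (315, 349)]
170 [(259, 274), (313, 349)]
180 [(312, 349)]
190 [(311, 348)]
200 [(235, 251), (311, 348)]
210 [(230, 249), (311, 348)]
220 [(311, 347)]
```

drive_tool --increments '[{"dx": 0.002, "dy": 0, "dz": 0, "roll": 0, "hand": 0}, {"dx": 0.004, "dy": 0, "dz": 0, "roll": 0, "hand": 0}, {"dx": 0.004, "dy": 0, "dz": 0, "roll": 0, "hand": 0}]'

```text
clock: 26.28
tcp_pos: [498.9, -246.9, 129.5]
ee_rot: [179.8, 0.1, -94.2]
contact_force: [-4.6, 0.6, -0.5]
grip_width: 7.8
finger_force: 32.3
```

```bash
python3 tilt.py | sed -n '1p;7,9p;11,13p'
```

```text
[ 498.9 -246.9  129.5] 26.2833 7.76 [-4.6  0.6 -0.5]
150 [(319, 357)]
160 [(244, 278), (315, 356)]
170 [(244, 286), (313, 356)]
190 [(311, 355)]
200 [(242, 257), (311, 355)]
210 [(231, 256), (311, 354)]
```

drive_tool --increments '[{"dx": 0, "dy": 0, "dz": 0.008, "roll": 0, "hand": 0}, {"dx": 0, "dy": 0, "dz": 0.02, "roll": 0, "hand": 0}, {"dx": 0, "dy": 0, "dz": 0.035, "roll": 0, "hand": 0}, {"dx": 0, "dy": 0, "dz": 0.045, "roll": 0, "hand": 0}, {"dx": 0, "dy": 0, "dz": 0.048, "roll": 0, "hand": 0}]'

```text
clock: 26.75
tcp_pos: [501.4, -248.7, 180.5]
ee_rot: [-179.7, -0.1, -94.2]
contact_force: [-0.1, 0.2, -1.5]
grip_width: 7.6
finger_force: 28.4
```

```bash
python3 tilt.py
```

```text
[ 501.4 -248.7  180.5] 26.75 7.61 [-0.1  0.2 -1.5]
100 []
110 []
120 []
130 [(408, 419)]
140 [(321, 343)]
150 [(316, 343)]
160 [(314, 343)]
170 [(312, 342)]
180 [(311, 342)]
190 [(259, 271), (311, 342)]
200 [(252, 269), (311, 342)]
210 [(230, 233), (311, 342)]
220 [(311, 341)]
```

drive_tool --increments '[{"dx": -0.01, "dy": 0.001, "dz": 0, "roll": 0, "hand": 0}, {"dx": -0.018, "dy": 0.001, "dz": -0.01, "roll": 0, "hand": 0}, {"dx": -0.018, "dy": 0.001, "dz": -0.03, "roll": 0, "hand": 0}, {"dx": -0.018, "dy": 0.001, "dz": -0.045, "roll": 0, "hand": 0}, {"dx": -0.018, "dy": 0.001, "dz": -0.05, "roll": 0, "hand": 0}, {"dx": -0.012, "dy": 0.001, "dz": -0.05, "roll": 0, "hand": 0}, {"dx": -0.006, "dy": 0.001, "dz": -0.05, "roll": 0, "hand": 0}, {"dx": -0.002, "dy": 0.001, "dz": -0.05, "roll": 0, "hand": 0}]'

```text
clock: 27.47
tcp_pos: [496.1, -245.6, 127.6]
ee_rot: [179.6, 0.2, -94.2]
contact_force: [-4.5, -0.3, -2.1]
grip_width: 7.7
finger_force: 32.4
```

drive_tool --increments '[{"dx": 0.002, "dy": 0, "dz": 0, "roll": 0, "hand": 0}, {"dx": 0.004, "dy": 0, "dz": 0, "roll": 0, "hand": 0}, {"dx": 0.006, "dy": 0, "dz": 0, "roll": 0, "hand": 0}]'

```text
clock: 27.72
tcp_pos: [502.0, -245.5, 127.6]
ee_rot: [179.7, 0.2, -94.2]
contact_force: [-4.2, 0.4, -1.0]
grip_width: 7.8
finger_force: 32.8
```

```bash
python3 tilt.py | sed -n '1p;7,9p;11,13p'
```

```text
[ 502.  -245.5  127.6] 27.7167 7.81 [-4.2  0.4 -1. ]
150 [(320, 362)]
160 [(242, 276), (316, 361)]
170 [(313, 361)]
190 [(311, 360)]
200 [(243, 260), (311, 360)]
210 [(234, 258), (311, 359)]
```

drive_tool --increments '[{"dx": 0.002, "dy": 0, "dz": 0, "roll": 0, "hand": 0}, {"dx": 0.004, "dy": 0, "dz": 0, "roll": 0, "hand": 0}, {"dx": 0.005, "dy": 0, "dz": 0, "roll": 0, "hand": 0}, {"dx": 0.005, "dy": 0, "dz": 0.006, "roll": 0, "hand": 0}, {"dx": 0.005, "dy": 0, "dz": 0.018, "roll": 0, "hand": 0}, {"dx": 0.004, "dy": 0, "dz": 0.035, "roll": 0, "hand": 0}, {"dx": 0.004, "dy": 0, "dz": 0.05, "roll": 0, "hand": 0}]'

```text
clock: 28.35
tcp_pos: [508.8, -246.9, 179.1]
ee_rot: [-179.9, 0.0, -94.3]
contact_force: [-0.2, 0.4, -1.4]
grip_width: 7.6
finger_force: 28.1
```

```bash
python3 tilt.py | sed -n '1p;7,9p;11,13p'
```

```text
[ 508.8 -246.9  179.1] 28.35 7.56 [-0.2  0.4 -1.4]
150 [(318, 353)]
160 [(230, 233), (314, 352)]
170 [(313, 352)]
190 [(231, 235), (259, 278), (311, 352)]
200 [(234, 237), (259, 264), (311, 351)]
210 [(230, 238), (311, 351)]
```

drive_tool --increments '[{"dx": 0, "dy": 0.005, "dz": 0.01, "roll": 4, "hand": 0}, {"dx": 0, "dy": 0.015, "dz": 0.025, "roll": 10, "hand": 0}, {"dx": 0.002, "dy": 0.03, "dz": 0.04, "roll": 17, "hand": 0}, {"dx": 0.004, "dy": 0.05, "dz": 0.055, "roll": 24, "hand": 0}, {"dx": 0.006, "dy": 0.07, "dz": 0.065, "roll": 31, "hand": 0}, {"dx": 0.008, "dy": 0.09, "dz": 0.065, "roll": 38, "hand": 0}, {"dx": 0.01, "dy": 0.11, "dz": 0.065, "roll": 45, "hand": 0}, {"dx": 0.012, "dy": 0.13, "dz": 0.065, "roll": 52, "hand": 0}]'

```text
clock: 29.07
tcp_pos: [520.5, -115.3, 243.5]
ee_rot: [180.0, -0.2, -41.9]
contact_force: [0.8, 0.3, -1.3]
grip_width: 7.3
finger_force: 28.1
```

drive_tool --increments '[{"dx": 0.002, "dy": 0.02, "dz": 0, "roll": 7, "hand": 0}, {"dx": 0.004, "dy": 0.04, "dz": 0, "roll": 14, "hand": 0}, {"dx": 0.006, "dy": 0.06, "dz": 0, "roll": 21, "hand": 0}, {"dx": 0.008, "dy": 0.08, "dz": 0, "roll": 28, "hand": 0}, {"dx": 0.01, "dy": 0.1, "dz": 0, "roll": 35, "hand": 0}, {"dx": 0.012, "dy": 0.12, "dz": 0, "roll": 42, "hand": 0}, {"dx": 0.014, "dy": 0.14, "dz": 0, "roll": 49, "hand": 0}, {"dx": 0.016, "dy": 0.16, "dz": 0, "roll": 56, "hand": 0}]'

```text
clock: 29.73
tcp_pos: [536.4, 45.4, 243.1]
ee_rot: [179.8, -0.2, 14.1]
contact_force: [1.3, -0.9, -0.8]
grip_width: 7.5
finger_force: 28.1
```

```bash
python3 tilt.py; python3 -c "
from cell import *;s=get_state();print(s['ee_rot'],s['joint_positions'])"
```

```text
[536.4  45.4 243.1] 29.7333 7.46 [ 1.3 -0.9 -0.8]
100 []
110 []
120 []
130 []
140 [(324, 353)]
150 [(318, 353)]
160 [(314, 353)]
170 [(312, 354)]
180 [(311, 361), (371, 377)]
190 [(311, 361), (370, 377)]
200 [(311, 352), (370, 377)]
210 [(311, 351), (369, 376)]
220 [(311, 351), (364, 386), (396, 418)]
[179.95309615  -0.22633294  14.44931173] [-6.71399973e+00  2.38106506e+01  9.49602390e+01  4.34146903e-02
  6.10011159e+01  6.88158096e+01]
```

drive_tool --increments '[{"dx": 0.002, "dy": 0.02, "dz": 0, "roll": 7, "hand": 0}, {"dx": 0.004, "dy": 0.04, "dz": 0, "roll": 14, "hand": 0}, {"dx": 0.006, "dy": 0.06, "dz": 0, "roll": 21, "hand": 0}, {"dx": 0.008, "dy": 0.078, "dz": 0, "roll": 28, "hand": 0}, {"dx": 0.01, "dy": 0.094, "dz": 0, "roll": 35, "hand": 0}, {"dx": 0.012, "dy": 0.11, "dz": 0, "roll": 42, "hand": 0}, {"dx": 0.014, "dy": 0.122, "dz": 0, "roll": 49, "hand": 0}, {"dx": 0.015, "dy": 0.132, "dz": 0, "roll": 56, "hand": 0}]'

```text
clock: 30.45
tcp_pos: [551.3, 177.9, 243.0]
ee_rot: [179.6, -0.1, 70.1]
contact_force: [-0.5, 0.2, -0.9]
grip_width: 7.3
finger_force: 28.4
```

drive_tool --increments '[{"dx": 0.001, "dy": 0.006, "dz": 0, "roll": 7, "hand": 0}, {"dx": 0.002, "dy": 0.01, "dz": 0, "roll": 13, "hand": 0}, {"dx": 0.002, "dy": 0.013, "dz": 0, "roll": 17, "hand": 0}, {"dx": 0.002, "dy": 0.014, "dz": 0, "roll": 18, "hand": 0}, {"dx": 0.002, "dy": 0.014, "dz": 0, "roll": 18, "hand": 0}, {"dx": 0.002, "dy": 0.014, "dz": 0, "roll": 18, "hand": 0}]'

```text
clock: 30.95
tcp_pos: [552.1, 190.2, 242.7]
ee_rot: [179.7, 0.1, 87.7]
contact_force: [-0.8, -0.1, -1.2]
grip_width: 7.0
finger_force: 28.4
```

```bash
cat > fin.py <<'E'
from h import *
import cv2
np.set_printoptions(precision=1,suppress=True)
s=get_state();T=(s['tcp_pos'],s['ee_rot']);print(np.array(T),s['clock'],s['grip_width'])
f=grab_frame('wrist');g=grab_frame('side');q=grab_frame('scene')
for n,im in(('fw',f),('fs',g),('fq',q)):cv2.imwrite('pics/%s.png'%n,im)
m=((f.max(2).astype(int)-f.min(2)<40)&(f.max(2)<90)).astype(np.uint8)
for r in(150,170,200,215):
    x=np.where(m[r,300:420])[0]+300;print(r,x.min(),x.max(),[(x[x<372].max())])
H=np.array(W['hand_eye'])
# predicted front-bottom corner column for tilt t, given plate top at tool z=18.4, mid-plane on tool axis
for sg in(1,):
  for t in(12,16,20,24,28):
    a=np.radians(t);P=[]
    for y0 in(0,):
        p=np.array([20,sg*(75*np.sin(a)+4*np.cos(a)),18.4+75*np.cos(a)-4*np.sin(a)])
        c=H[:3,:3].T@(p-H[:3,3]);k=np.array(W['camera_matrix'])@c;P.append(k[:2]/k[2])
    print(t,P)
# panel in the fixed side/scene views
for t in(16,20,24):
    a=np.radians(t);y=np.radians(-1.7);R=np.c_[[np.cos(y)*np.cos(a),np.sin(y)*np.cos(a),np.sin(a)],[-np.sin(y),np.cos(y),0],[-np.cos(y)*np.sin(a),-np.sin(y)*np.sin(a),np.cos(a)]]
    top=np.array(T[0])-[0,0,18.4];C=top-R[:,2]*37.5;print(t,'centre',C,'err',C-[565.4,191.1,190],[proj('side',C+R@v).round(1).tolist() for v in([4,60,-37.5],[4,60,7.5],[4,-60,-37.5])])
E
python3 fin.py
```

```text
[[552.1 190.2 242.7]
 [179.7   0.1  87.7]] 30.95 7.022113288072348
150 317 350 [np.int64(350)]
170 312 349 [np.int64(349)]
200 300 349 [np.int64(349)]
215 300 349 [np.int64(349)]
12 [array([340.4, 189.5])]
16 [array([346.6, 189.9])]
20 [array([352.8, 190.4])]
24 [array([358.9, 190.9])]
28 [array([365. , 191.6])]
16 centre [562.5 189.9 188.2] err [-2.9 -1.2 -1.8] [[291.1, 258.2], [294.9, 248.8], [303.7, 227.7]]
20 centre [564.9 189.8 189. ] err [-0.5 -1.3 -1. ] [[289.4, 257.4], [294.3, 248.4], [302.2, 227.0]]
24 centre [567.4 189.8 190. ] err [ 2.  -1.3  0. ] [[287.7, 256.5], [293.6, 248.0], [300.6, 226.1]]
```

```bash
python3 -c "
from cell import *
print(hand_in())"
```

```text
the job is handed in; nothing more can be done
None
```

I handed the job in at about 31 s with the panel still held in the fingers at the focus point, but the verdict wasn't reported. By my estimate the panel's centre is within about 3 mm of the focus. It leans back about 17–18°, while I measured the camera's tilt at about 23–24°, so it should be about 6° off square against the 10° limit. It was creeping slightly in the grip just before hand-in. I dropped and recovered it once on the way.

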